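# Unlock the tin chest, refill its empty pockets and lock it again

## Robot

A 6-joint arm with a two-finger parallel gripper is mounted at the origin on a cart in front of the work surface, level with it; the furniture and walls round the work are solid. World frame = base frame: x ahead of the robot, y to its left, z up, the work surface at z = 0. Lengths are in m, angles in degrees, forces in N, time in s.
With the tool pointing down it reaches from about 0.35 to 0.875 m from the base axis. Payload 4.2 kg.
Tool frame: the origin (TCP) lies at the very end of the fingers, on their centre line; the grasp point (between the pads) lies 19 mm behind it; z points along the fingers, y is the line along which they close (so a half turn about z gives the same grasp; the last joint's range is limited). The gripper opens to 85 mm and grips with 20 to 120 N. Pads are 22 mm wide; open, the fingers measure 114 mm over their backs; the gripper's body (76 mm by 85 mm) begins 54 mm behind the grasp point. The pads swing forward as they close: fully open they stand 13 mm farther back than shut.
Start: joints at [-49.928, 22.042, 0.453, 0, -68.411, -14.817], TCP at [0.267, -0.565, 0.231] pointing down, gripper open.
Joint ranges: [-179.83, 179.83], [-69.29, 118.12], [-61.27, 80.66], [-181.25, 117.63], [-171.15, -9.14], [-177.46, 177.46]. Speed limits (degrees/s): [159.86, 159.86, 180, 180, 180, 180].

## Interface

Orientations are given as [roll, pitch, yaw] about the fixed x, y, z axes, in that order (R = Rz(yaw) Ry(pitch) Rx(roll)).
In Python, from cell import arm, optics gives the robot as it stands.
- The arm moves only by the shell command python3 -m pendant 'ROWS'. ROWS is JSON, a list that holds one entry, the list of rows, each a list of 5 numbers: the opening, from -1 (shut) to 1 (fully open), then the shift along the tool's x, y, z in m, then the turn about the tool's z in degrees. A call has 1 to 12 rows; each row is the pose to reach, as a shift and turn from the pose commanded when the call began, along the tool's axes at that moment; what a row does not reach only later rows make up. A row lasts 1/12 s, in which the tool goes at most 41.7 mm and 7.16 degrees, less where a joint would pass 70% of its speed; a pose out of reach is approached as far as the arm can. A call with a gripper value outside its range is refused whole. The fingers move at their own pace and stop on an object; the grip force is fixed at half the most. Time passes only in rows, so rows that repeat a pose let the fingers close. It gives the time, the measured TCP pose, the force, the opening and the grip force at its end, in the units of the state.
- arm.sense(): the state, without advancing time (a new reading comes with each control period).
- optics.camera(name): name is "scene" or "top" or "wrist"; returns a dict with "color" (384x512x3 uint8, red, green, blue), "mtx" (3x3 intrinsics, pixels), "camera_from_world" (4x4, takes a point from world to camera coordinates). Camera axes: x right, y down, z forward; pixel columns grow to the right and rows downward; lengths in m; the calibration is good to about 2 mm. The wrist camera is an equidistant fisheye: a pixel r from the principal point sees the ray r / f radians off the axis. A picture is of the moment at which its call begins. There is no depth.
- arm.job_done(): hands the job in; it is judged then, once.
The state is a dict: "time": time; "qpos": joint angles; "dq": joint speeds; "joint_efforts": joint torques, N m; "position": TCP position; "ee_rot": TCP orientation; "force": force on the tool from outside, world axes, zero at the start; "moment": the same for the moment, N m; "finger_gap": finger opening in m; "grasp_force": force on a finger pad.
Only numpy, scipy, OpenCV 4.12 (cv2) and the standard library are available. Lean on these libraries where they do the work, as an engineer would, in place of code of your own. Each camera call takes 0.05 s, during which the arm holds its last target. There are 200 camera calls.

## Task

Take the red key from its stand, push it fully home in the lock of the tin chest and turn it clockwise to its stop; then swing the hood fully open and stand a spare tin upright in every empty pocket, leaving the tins already there and all other things on the worktop where they are (a spare may be left over). Close the hood fully, turn the key back to lock the chest, and leave the key in the lock.

Things in the scene. Friction and masses are not known exactly. Their poses are not given: they have to be found in the camera images.
- chest: wooden tin chest, fixed; origin on the worktop under its rack centre; x to its hinged back, y to its left end. Spans x -80 to 85, y -128 to 128 mm, 88 tall with the hood shut, walls 40 tall. Six pockets in two rows, 63 x 63 mm, 32 deep, floors at z 6, 90 apart in y and 70 in x; standing tins stick out 38 over the walls. Grey lock block 66 x 66, 105 tall, beyond its left end (x 0, y 225), joined by a bolt case 14 wide, 62 tall
- pocket_0 (a point): pocket 0: centre of its floor (front row, left); axes as the chest's
- pocket_1 (a point): pocket 1: centre of its floor (front row, middle); axes as the chest's
- pocket_2 (a point): pocket 2: centre of its floor (front row, right); axes as the chest's
- pocket_3 (a point): pocket 3: centre of its floor (back row, left); axes as the chest's
- pocket_4 (a point): pocket 4: centre of its floor (back row, middle); axes as the chest's
- pocket_5 (a point): pocket 5: centre of its floor (back row, right); axes as the chest's
- keyway (a point): centre of the mouth of the key slot in the brass barrel on top of the lock block, 107 mm above the worktop. The slot goes straight down, 19 mm long (this point's x) and 7.5 mm wide (its y), with a 2 mm chamfer; a half turn makes no difference. It turns with the barrel
- lock_barrel (a joint): lock barrel: 0 = locked (slot along the chest's x), grows as the key turns CLOCKWISE seen from above, stop at 1.25 rad; bolt clear from 1.1. Blocked unless the key is pressed within 2 mm of home against a light spring (2.5 N). Stays as left; turned back to 0, the spring may lift a released key 6 mm. The key has 0.15 rad of play in the slot: turn the hand that much further each way
- hood (a joint): hood (lid) of the chest, hinged along its back: 0 = closed, grows as the front rises, stop at 1.65 rad; a stiff hinge, it stays wherever it is left (2 to 4 N at the handle). Held shut by the bolt when locked. Hinge line: along the chest's y, at chest x +85 mm, 40 mm above the worktop
- hood_handle (a point): middle of the hood's handle: round steel bar 10 mm thick, 100 mm long along the chest's y, 34 mm in front of the hood's front face (to the bar's centre), 85 mm above the worktop when closed; 204 mm from the hinge line. The bar may turn between the fingers, so it can be held from above, fingers pointing down, all the way
- key_grip (a point): key's grip point, on its flat red head 68 mm above the tip. Head 30 mm wide (x), 10 thick (y), 48 tall, from 40 above the tip: grip across the 10 mm. Blade 16 x 5 mm, 40 long. Starts upright (z up) in a fixed dark stand 36 x 36 x 52 mm, head resting on it. Fully home, the head rests on the barrel, this point 28 mm above the keyway mouth. A half turn makes no difference. 35 g
- tin_0_mid (a point): tin that already stands in pocket 0, or None if that pocket is empty; small food tin, upright cylinder 57 mm in diameter and 72 mm tall with a red and white label, 0.13 to 0.25 kg; point at its centre, half-way up, z up
- tin_1_mid (a point): tin that already stands in pocket 1, or None if that pocket is empty; small food tin, upright cylinder 57 mm in diameter and 72 mm tall with a red and white label, 0.13 to 0.25 kg; point at its centre, half-way up, z up
- tin_2_mid (a point): tin that already stands in pocket 2, or None if that pocket is empty; small food tin, upright cylinder 57 mm in diameter and 72 mm tall with a red and white label, 0.13 to 0.25 kg; point at its centre, half-way up, z up
- tin_3_mid (a point): tin that already stands in pocket 3, or None if that pocket is empty; small food tin, upright cylinder 57 mm in diameter and 72 mm tall with a red and white label, 0.13 to 0.25 kg; point at its centre, half-way up, z up
- tin_4_mid (a point): tin that already stands in pocket 4, or None if that pocket is empty; small food tin, upright cylinder 57 mm in diameter and 72 mm tall with a red and white label, 0.13 to 0.25 kg; point at its centre, half-way up, z up
- tin_5_mid (a point): tin that already stands in pocket 5, or None if that pocket is empty; small food tin, upright cylinder 57 mm in diameter and 72 mm tall with a red and white label, 0.13 to 0.25 kg; point at its centre, half-way up, z up
- spare_0_mid (a point): spare tin standing on the worktop; small food tin, upright cylinder 57 mm in diameter and 72 mm tall with a red and white label, 0.13 to 0.25 kg; point at its centre, half-way up, z up
- spare_1_mid (a point): spare tin standing on the worktop; small food tin, upright cylinder 57 mm in diameter and 72 mm tall with a red and white label, 0.13 to 0.25 kg; point at its centre, half-way up, z up
- spare_2_mid (a point): spare tin standing on the worktop; small food tin, upright cylinder 57 mm in diameter and 72 mm tall with a red and white label, 0.13 to 0.25 kg; point at its centre, half-way up, z up
- salt_shaker_mid (a point): bystander: salt shaker, 44 mm wide, 90 mm tall; centre
- soda_can_mid (a point): bystander: drinks can, 66 mm wide, 115 mm tall; centre
- jam_jar_mid (a point): bystander: jam jar, 65 mm wide, 94 mm tall; centre
There are look-alikes about, which are no part of the job. Leave any blue or yellow look-alike of the part that bears spare_1_mid alone.

How it is judged:
By the outcome, as a careful person would: the job done as asked, in the order asked, and still so for the second after the job is handed in, with the robot touching nothing.
Of tin_0, tin_1, tin_2, tin_3, tin_4, tin_5 only 3 to 4 are there at a start; the rules pass over those that are not, and their reading is None.
At some moment in a run one of spare_0, spare_1, spare_2 may be knocked a few centimetres aside while the robot is not near it.
It also fails if it takes over 192 s, if anything falls off the work surface, if the arm or the gripper's body presses on something with over 40 N, if the wrist force passes 120 N, or if a joint passes its speed limit or range.

## Working session

There is one attempt and no reset: what is moved stays moved. The work goes in short steps, Python scripts to look and compute and a shell command to move; the robot and the scene stay as the last step left them, time stands still between calls to the robot, and variables do not carry over. Pictures are saved under pics/ and viewed, at most 14 in all, crops included, and the job is handed in when it is done.

```bash
ls; mkdir -p pics
cat > h.py <<'E'
import numpy as np, cv2, sys
sys.path.insert(0,'.')
from cell import arm, optics
def shot(n,f=None):
    c=optics.camera(n)
    if f: cv2.imwrite(f'pics/{f}.png',c['color'][:,:,::-1])
    return c
def ray(c,uv,fish=False):
    M=c['mtx'];x=(uv[0]-M[0,2])/M[0,0];y=(uv[1]-M[1,2])/M[1,1]
    if fish:
        r=np.hypot(x,y); s=np.sin(r)/r if r>1e-9 else 1; d=np.array([x*s,y*s,np.cos(r)])
    else: d=np.array([x,y,1.])
    T=c['camera_from_world'];R=T[:3,:3];o=-R.T@T[:3,3];return o,R.T@d
def onz(c,uv,z,fish=False):
    o,d=ray(c,uv,fish);return o+d*(z-o[2])/d[2]
def proj(c,p,fish=False):
    T=c['camera_from_world'];q=T[:3,:3]@np.array(p)+T[:3,3];M=c['mtx']
    if fish:
        r=np.hypot(q[0],q[1]);t=np.arctan2(r,q[2]);k=t/max(r,1e-9)
        return np.array([M[0,0]*q[0]*k+M[0,2],M[1,1]*q[1]*k+M[1,2]])
    return np.array([M[0,0]*q[0]/q[2]+M[0,2],M[1,1]*q[1]/q[2]+M[1,2]])
E
python3 - <<'E'
from h import *
for n in ['scene','top','wrist']:
    c=shot(n,n+'0');T=c['camera_from_world'];print(n,c['mtx'].round(1).tolist(),(-T[:3,:3].T@T[:3,3]).round(3),T[2,:3].round(2))
s=arm.sense();print(s)
a=cv2.imread('pics/scene0.png');b=cv2.imread('pics/top0.png')
E
```

```text
pics
scene [[406.3, 0.0, 256.9], [0.0, 406.3, 190.5], [0.0, 0.0, 1.0]] [0.041 0.954 0.564] [ 0.48 -0.76 -0.44]
top [[487.5, 0.0, 257.8], [0.0, 487.5, 187.0], [0.0, 0.0, 1.0]] [0.266 0.173 1.332] [ 0.24 -0.02 -0.97]
wrist [[297.3, 0.0, 255.5], [0.0, 297.3, 192.3], [0.0, 0.0, 1.0]] [ 0.192 -0.6    0.371] [ 0.29  0.14 -0.95]
{'time': 0.15, 'qpos': array([-4.99276049e+01,  2.20803871e+01,  3.98048013e-01, -1.95953685e-02,
       -6.84106561e+01, -1.48181044e+01]), 'dq': array([-0.02804041, -0.13250308,  0.279863  ,  0.16924044, -0.03023047,
       -0.08541901]), 'joint_efforts': array([-6.44669526e-04, -3.92677188e+01,  1.88581806e+01,  4.18861672e+00,
       -3.40675884e-03, -4.85492734e-06]), 'position': array([ 0.26648946, -0.56486004,  0.23047999]), 'ee_rot': array([ 1.79905440e+02, -6.18056107e-03, -1.54752929e+02]), 'force': array([0.25301085, 0.00068654, 0.30899987]), 'moment': array([ 0.0112917 , -0.02545119, -0.00130269]), 'grasp_force': 0.0, 'finger_gap': 0.08538681367143792}
```

View pics/top0.png

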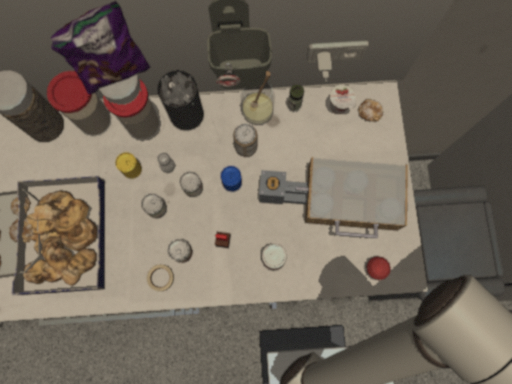

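View pics/scene0.png

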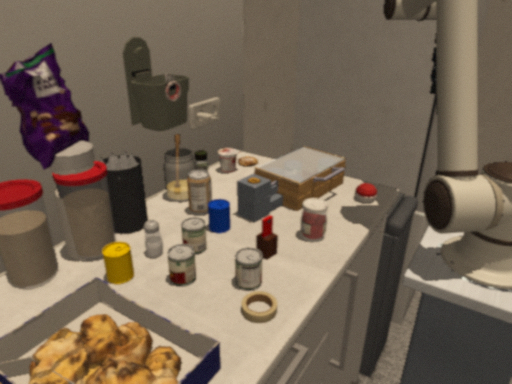

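Run:
```python
from h import *
a=cv2.imread('pics/top0.png')[130:280,120:290];b=cv2.imread('pics/scene0.png')[180:320,90:340]
a=cv2.resize(a,None,fx=3,fy=3,interpolation=2);b=cv2.resize(b,None,fx=2,fy=2,interpolation=2)
cv2.imwrite('pics/c_top.png',a)
b=cv2.resize(cv2.imread('pics/top0.png')[145:245,250:415],None,fx=4,fy=4,interpolation=2)
cv2.imwrite('pics/c_chest.png',b)
```

```text
(no output)
```

View pics/c_top.png

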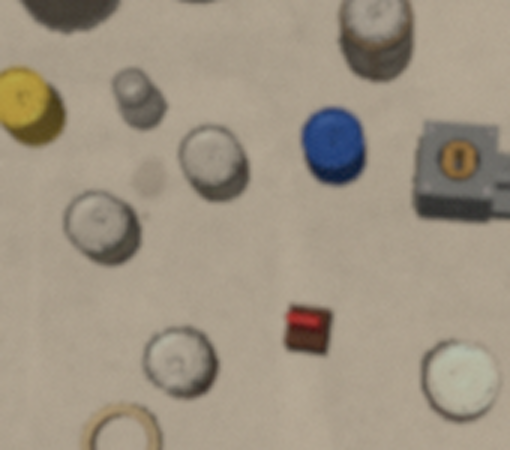

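View pics/c_chest.png

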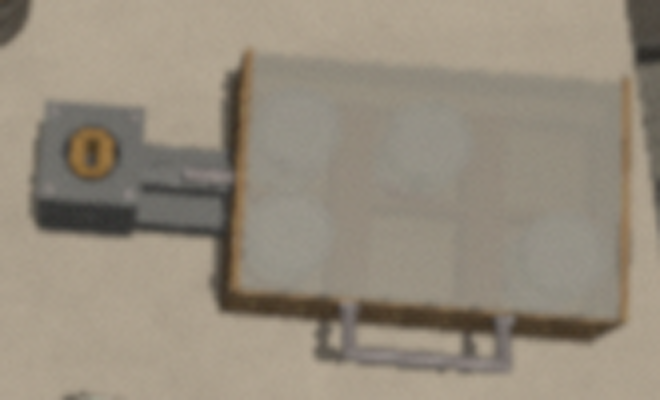

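```bash
cat >> h.py <<'E'
def big(mask):
    n,l,s,c=cv2.connectedComponentsWithStats(mask.astype(np.uint8))
    i=1+np.argmax(s[1:,4]);return c[i],l==i
def hsv(c): return cv2.cvtColor(c['color'],cv2.COLOR_RGB2HSV).astype(int)
E
python3 - <<'E'
from h import *
c=shot('top');H=hsv(c);h,s,v=H[...,0],H[...,1],H[...,2]
def win(m,x0,x1,y0,y1):
    o=np.zeros_like(m);o[y0:y1,x0:x1]=m[y0:y1,x0:x1];return o
red=win(((h<8)|(h>172))&(s>170)&(v>110),200,245,220,260)
p,m=big(red);print('key px',p,m.sum(),onz(c,p,.1))
pts=np.argwhere(m)[:,::-1];W=np.array([onz(c,q,.1)[:2] for q in pts]);W-=W.mean(0);print(W.min(0),W.max(0));w,V=np.linalg.eigh(W.T@W);print(np.degrees(np.arctan2(V[1,1],V[0,1])))
br=win((h>8)&(h<25)&(s>120)&(v>70),262,284,172,194);p,m=big(br);print('barrel',p,m.sum(),onz(c,p,.107))
g=cv2.GaussianBlur(cv2.cvtColor(c['color'],cv2.COLOR_RGB2GRAY),(0,0),1)
big4=cv2.resize(g,None,fx=4,fy=4,interpolation=cv2.INTER_CUBIC)
for (x,y) in [(152,205),(190,182),(180,250)]:
    r=big4[4*(y-18):4*(y+18),4*(x-18):4*(x+18)]
    C=cv2.HoughCircles(r,cv2.HOUGH_GRADIENT,1,40,param1=60,param2=15,minRadius=38,maxRadius=52)
    print((x,y), None if C is None else [(q/4+[x-18,y-18,0]).round(1).tolist()+onz(c,(q/4+[x-18,y-18,0])[:2],.072).round(4).tolist() for q in C[0][:2]])
for q in [(312.5,157.5),(407,164),(406,226),(309,218),(337,233.5),(376,236.5)]: 
    print(q,onz(c,q,.088).round(3))
for q in [(337,233.5),(376,236.5)]: print(onz(c,q,.085).round(3))
for q in [(261.5,170.5),(286,172),(284.5,197),(260,195.5)]: print(q,onz(c,q,.105).round(3))
E
```

```text
key px [221.30555556 236.08333333] 36 [0.44570485 0.25466251 0.1       ]
[-0.00551671 -0.01190719] [0.00605449 0.01101953]
76.23426366076428
barrel [272.5        182.79069767] 86 [0.57439768 0.11485386 0.107     ]
(152, 205) [[156.4, 208.4, 10.2, 0.5346, 0.4235, 0.072]]
(190, 182) [[192.6, 187.4, 9.9, 0.585, 0.3262, 0.072]]
(180, 250) [[182.4, 251.9, 10.9, 0.4157, 0.3587, 0.072]]
(312.5, 157.5) [0.641 0.002 0.088]
(407, 164) [ 0.606 -0.247  0.088]
(406, 226) [ 0.441 -0.221  0.088]
(309, 218) [0.479 0.027 0.088]
(337, 233.5) [ 0.434 -0.041  0.088]
(376, 236.5) [ 0.42  -0.14   0.088]
[ 0.434 -0.042  0.085]
[ 0.42  -0.141  0.085]
(261.5, 170.5) [0.61  0.141 0.105]
(286, 172) [0.602 0.077 0.105]
(284.5, 197) [0.535 0.087 0.105]
(260, 195.5) [0.543 0.149 0.105]
```

```bash
cat >> h.py <<'E'
def go(x,y,z,yaw):
    s=arm.sense();p=s['position'];w=np.radians(s['ee_rot'][2]);c,n=np.cos(w),np.sin(w)
    X=np.array([c,n,0]);Y=np.array([n,-c,0]);d=np.array([x,y,z])-p
    t=-((yaw-s['ee_rot'][2]+180)%360-180)
    print('t%.1f pos'%s['time'],p.round(4),'rot',s['ee_rot'].round(1),'gap',round(s['finger_gap'],4),'q6',s['qpos'][5].round(0))
    print('-> shift',(X@d).round(4),(Y@d).round(4),(-d[2]).round(4),'turn',round(t,1))
E
python3 -c "
from h import *
go(.446,.254,.25,-100)"
```

```text
t0.2 pos [ 0.2665 -0.5649  0.2306] rot [ 179.9   -0.  -154.8] gap 0.0853 q6 -15.0
-> shift -0.5116 0.6641 -0.0194 turn -54.8
```

```bash
R='placeholder'; python3 -m pendant '[[[1,-0.2,0.28,-0.02,-20],[1,-0.2,0.28,-0.02,-20],[1,-0.2,0.28,-0.02,-20],[1,-0.2,0.28,-0.02,-20],[1,-0.2,0.28,-0.02,-20],[1,-0.2,0.28,-0.02,-20],[1,-0.2,0.28,-0.02,-20],[1,-0.2,0.28,-0.02,-20],[1,-0.25,0.32,-0.02,-27],[1,-0.25,0.32,-0.02,-27]]]'
python3 -c "
from h import *
go(.446,.254,.25,-100)"
```

```text
time: 1.03
position: [0.3561, -0.1669, 0.2519]
ee_rot: [-179.9, 0.1, -127.5]
force: [1.3, 0.1, 0.4]
finger_gap: 0.0856
grasp_force: 0.0
t1.0 pos [ 0.3561 -0.1669  0.2519] rot [-1.799e+02  1.000e-01 -1.275e+02] gap 0.0856 q6 -36.0
-> shift -0.3887 0.1847 0.0019 turn -27.5
```

```bash
python3 -m pendant '[[[1,-0.389,0.185,0.002,-28],[1,-0.389,0.185,0.002,-28],[1,-0.389,0.185,0.002,-28],[1,-0.389,0.185,0.002,-28],[1,-0.389,0.185,0.002,-28],[1,-0.389,0.185,0.002,-28],[1,-0.389,0.185,0.002,-28],[1,-0.389,0.185,0.002,-28],[1,-0.389,0.185,0.002,-28],[1,-0.389,0.185,0.002,-28],[1,-0.389,0.185,0.002,-28],[1,-0.389,0.185,0.002,-28]]]'
python3 -c "
from h import *
go(.446,.254,.25,-100);print(arm.sense()['qpos'])
c=shot('wrist','w1');print(proj(c,[.446,.254,.1],True))"
```

```text
time: 2.03
position: [0.4485, 0.2547, 0.2483]
ee_rot: [180.0, -0.0, -99.6]
force: [-0.1, -0.3, -0.3]
finger_gap: 0.0853
grasp_force: 0.0
t2.0 pos [0.4485 0.2547 0.2483] rot [180.   -0.  -99.6] gap 0.0853 q6 -57.0
-> shift 0.0011 0.0024 -0.0017 turn 0.4
[ 4.76398066e+01  1.06624752e+01 -1.30623699e+01  8.95565382e-04
 -6.63296393e+01 -5.71937609e+01]
[256.72385434 177.59397922]
```

View pics/w1.png

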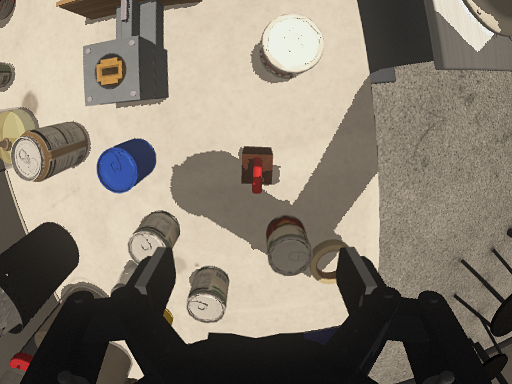

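Run:
```python
from h import *
c=shot('wrist');H=hsv(c);h,s,v=H[...,0],H[...,1],H[...,2]
m=((h<8)|(h>172))&(s>150)&(v>60);o=np.zeros_like(m);o[140:210,230:285]=m[140:210,230:285];p,m=big(o)
print(p,m.sum())
for y in range(155,198,2):
    xs=np.where(m[y])[0]
    if len(xs): print(y,xs.min(),xs.max(),v[y,xs].tolist(), np.r_[onz(c,(xs.min()-.5,y),.1,True)[:2],onz(c,(xs.max()+.5,y),.1,True)[:2]].round(4))
cv2.imwrite('pics/ck.png',cv2.resize(c['color'][140:210,220:290,::-1],None,fx=7,fy=7,interpolation=cv2.INTER_NEAREST))
```

```text
[256.5566343  177.11326861] 309
159 256 258 [94, 96, 98] [0.4433 0.2329 0.4403 0.2333]
161 254 260 [87, 92, 97, 97, 97, 97, 98] [0.4456 0.2345 0.4387 0.2357]
163 253 260 [88, 89, 95, 97, 98, 99, 99, 99] [0.4469 0.2364 0.439  0.2377]
165 254 261 [86, 94, 97, 99, 97, 100, 98, 93] [0.4463 0.2386 0.4384 0.2399]
167 253 261 [85, 90, 104, 101, 104, 101, 95, 97, 97] [0.4476 0.2404 0.4387 0.2419]
169 253 261 [148, 185, 204, 205, 200, 195, 190, 183, 121] [0.4479 0.2424 0.439  0.244 ]
171 253 261 [178, 192, 212, 217, 223, 231, 233, 208, 178] [0.4483 0.2445 0.4394 0.246 ]
173 253 261 [181, 176, 212, 214, 223, 228, 231, 202, 167] [0.4486 0.2465 0.4397 0.248 ]
175 253 261 [184, 196, 216, 220, 227, 234, 216, 187, 163] [0.449  0.2486 0.4401 0.2501]
177 253 261 [96, 99, 102, 101, 101, 104, 101, 102, 150] [0.4493 0.2506 0.4404 0.2522]
179 253 261 [102, 106, 109, 107, 109, 109, 105, 100, 84] [0.4497 0.2527 0.4407 0.2542]
181 252 260 [90, 101, 106, 106, 109, 108, 109, 105, 100] [0.4511 0.2546 0.4421 0.2561]
183 252 260 [91, 103, 107, 108, 106, 107, 109, 105, 104] [0.4514 0.2567 0.4424 0.2582]
185 252 260 [91, 99, 107, 109, 107, 108, 109, 104, 102] [0.4518 0.2588 0.4428 0.2603]
187 252 260 [89, 99, 108, 108, 110, 109, 109, 100, 97] [0.4521 0.2609 0.4431 0.2624]
189 252 260 [92, 103, 108, 106, 107, 107, 108, 101, 97] [0.4525 0.263  0.4434 0.2645]
191 252 260 [95, 103, 106, 106, 105, 106, 108, 101, 96] [0.4529 0.2651 0.4438 0.2667]
193 252 260 [97, 101, 104, 105, 105, 107, 106, 99, 94] [0.4533 0.2673 0.4441 0.2688]
```

View pics/ck.png

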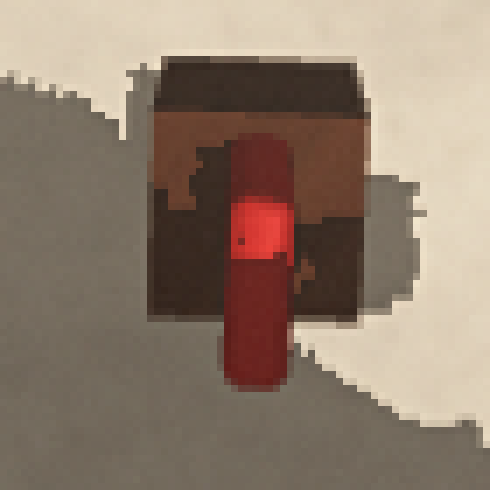

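```bash
python3 -c "
from h import *
go(.446,.255,.061,-102)"
```

```text
t2.1 pos [0.4476 0.2515 0.2487] rot [ 1.799e+02 -1.000e-01 -9.970e+01] gap 0.0847 q6 -57.0
-> shift -0.0032 0.0022 0.1877 turn 2.3
```

```bash
python3 -m pendant '[[[1,-0.003,0.002,0.1,2.3],[1,-0.003,0.002,0.1,2.3],[1,-0.003,0.002,0.1,2.3],[1,-0.003,0.002,0.1,2.3],[1,-0.003,0.002,0.1,2.3],[1,-0.003,0.002,0.1,2.3],[1,-0.003,0.002,0.1,2.3]]]'
python3 -c "
from h import *
go(.446,.255,.061,-102)
c=shot('wrist');go(.446,.255,.061,-102)"
```

```text
time: 2.72
position: [0.4477, 0.2554, 0.1516]
ee_rot: [-179.8, 0.2, -102.1]
force: [0.7, -0.0, 0.9]
finger_gap: 0.0856
grasp_force: 0.0
t2.7 pos [0.4477 0.2554 0.1516] rot [-179.8    0.2 -102.1] gap 0.0856 q6 -60.0
-> shift 0.0007 0.0016 0.0906 turn -0.1
t2.8 pos [0.4476 0.2555 0.1514] rot [-179.9    0.2 -102.1] gap 0.0856 q6 -60.0
-> shift 0.0008 0.0015 0.0904 turn -0.1
```

```bash
python3 -m pendant '[[[1,0,0.0015,0.09,0],[1,0,0.0015,0.09,0],[1,0,0.0015,0.09,0],[1,0,0.0015,0.09,0],[1,0,0.0015,0.09,0],[-1,0,0.0015,0.09,0],[-1,0,0.0015,0.09,0],[-1,0,0.0015,0.09,0],[-1,0,0.0015,0.09,0],[-1,0,0.0015,0.09,0],[-1,0,0.0015,0.09,0],[-1,0,0.0015,0.09,0]]]'
python3 -m pendant '[[[-1,0,0,0,0],[-1,0,0,0,0],[-1,0,0,0,0]]]'
```

```text
time: 3.77
position: [0.4454, 0.2554, 0.0598]
ee_rot: [-180.0, 0.0, -102.0]
force: [-0.3, -0.6, 2.8]
finger_gap: 0.0092
grasp_force: 58.7
time: 4.02
position: [0.4454, 0.2554, 0.0597]
ee_rot: [-180.0, 0.0, -102.0]
force: [-0.0, -0.6, 5.1]
finger_gap: 0.0094
grasp_force: 58.9
```

```bash
python3 -m pendant '[[[-1,0,0,-0.04,0],[-1,0,0,-0.08,0],[-1,0,0,-0.12,0],[-1,0,0,-0.16,0],[-1,0,0,-0.17,0],[-1,0,0,-0.17,0],[-1,0,0,-0.17,0],[-1,0,0,-0.17,0]]]'
python3 - <<'E'
from h import *
go(.5744,.1149,.22,-8)
c=shot('wrist','w2');H=hsv(c);h,s,v=H[...,0],H[...,1],H[...,2]
q=proj(c,[.5744,.1149,.107],True);print(q)
cv2.imwrite('pics/w2c.png',cv2.resize(c['color'][:,:,::-1],(768,576)))
m=(h>8)&(h<25)&(s>120)&(v>70);o=np.zeros_like(m);x,y=q.astype(int);o[max(y-25,0):y+25,max(x-25,0):x+25]=m[max(y-25,0):y+25,max(x-25,0):x+25]
p,m=big(o);print(p,m.sum(),onz(c,p,.107,True))
(cx,cy),ax,an=cv2.fitEllipse(np.argwhere(m)[:,::-1].astype(np.float32));
hull=cv2.convexHull(np.argwhere(m)[:,::-1].astype(np.float32));M=cv2.moments(hull);p=(M['m10']/M['m00'],M['m01']/M['m00']);print(p,onz(c,p,.107,True))
E
```

```text
time: 4.68
position: [0.4441, 0.2546, 0.2273]
ee_rot: [179.8, -0.2, -102.1]
force: [0.5, 0.4, -0.7]
finger_gap: 0.0096
grasp_force: 62.2
t4.7 pos [0.4441 0.2546 0.2273] rot [ 179.8   -0.2 -102.1] gap 0.0096 q6 -60.0
-> shift 0.1094 -0.1566 0.0073 turn -94.1
[89.95556484 78.53578862]
[92.39183056 78.97579425] 661 [0.57181141 0.11627722 0.107     ]
(92.49440255883023, 79.04066712360064) [0.57171384 0.11637883 0.107     ]
```

View pics/w2c.png

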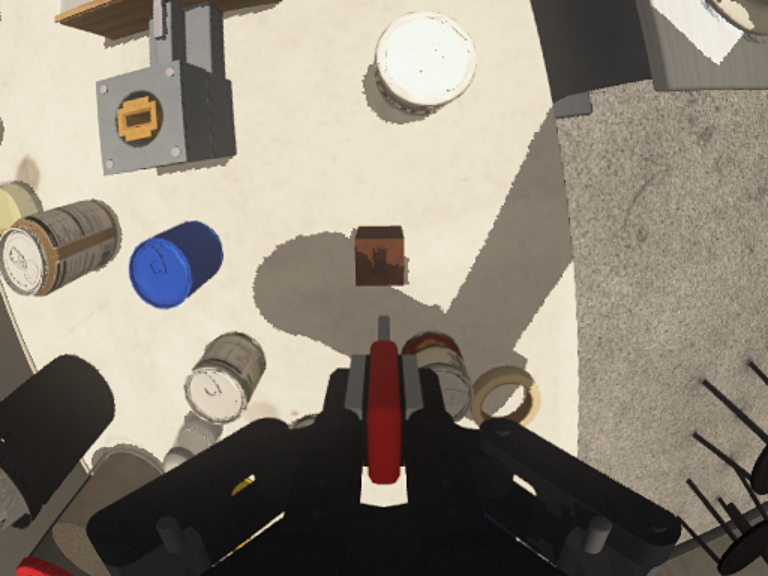

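```bash
python3 -m pendant '[[[-1,0.109,-0.156,0.007,-94],[-1,0.109,-0.156,0.007,-94],[-1,0.109,-0.156,0.007,-94],[-1,0.109,-0.156,0.007,-94],[-1,0.109,-0.156,0.007,-94],[-1,0.109,-0.156,0.007,-94],[-1,0.109,-0.156,0.007,-94],[-1,0.109,-0.156,0.007,-94],[-1,0.109,-0.156,0.007,-94],[-1,0.109,-0.156,0.007,-94],[-1,0.109,-0.156,0.007,-94],[-1,0.109,-0.156,0.007,-94]]]'
python3 -m pendant '[[[-1,0,0,0,-6],[-1,0,0,0,-6],[-1,0,0,0,-6],[-1,0,0,0,-6],[-1,0,0,0,-6],[-1,0,0,0,-6]]]'
python3 - <<'E'
from h import *
go(.573,.1155,.17,-8)
c=shot('wrist','w3');H=hsv(c);h,s,v=H[...,0],H[...,1],H[...,2]
print(proj(c,[.573,.1155,.107],True))
cv2.imwrite('pics/w3c.png',cv2.resize(c['color'][100:350,130:380,::-1],None,fx=2.3,fy=2.3,interpolation=2))
E
```

```text
time: 5.73
position: [0.5742, 0.1158, 0.2198]
ee_rot: [179.8, 0.2, -19.4]
force: [-0.1, 0.1, -0.3]
finger_gap: 0.009
grasp_force: 62.2
time: 6.23
position: [0.5749, 0.1161, 0.222]
ee_rot: [180.0, 0.0, -13.8]
force: [-0.4, -0.6, -0.5]
finger_gap: 0.0092
grasp_force: 62.2
t6.2 pos [0.5749 0.1161 0.222 ] rot [180.    0.  -13.8] gap 0.0092 q6 49.0
-> shift -0.0017 0.0011 0.052 turn -5.8
[255.98407928 188.80111034]
```

View pics/w3c.png

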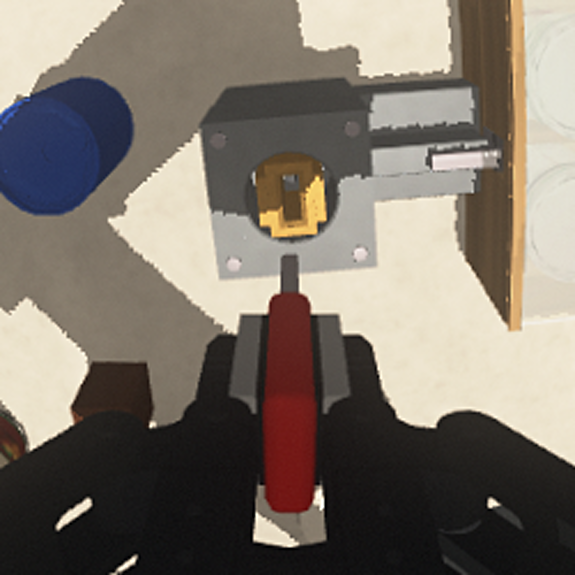

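Run:
```python
from h import *
c=shot('wrist');f=lambda a,b:(130+a/2.3,100+b/2.3)
S=[onz(c,f(*q),.105,True)[:2] for q in [(218,141),(351,129),(233,264),(361,254)]];S=np.array(S);print(S.round(4),S.mean(0))
ang=lambda d:np.degrees(np.arctan2(d[1],d[0]))
print(ang(S[0]-S[2]),ang(S[1]-S[3]),ang(S[0]-S[1])-90,ang(S[2]-S[3])-90)
print(onz(c,f(291,196),.107,True))
s=arm.sense();w=np.radians(s['ee_rot'][2]);
for z in [.173]:print('tip ray',onz(c,f(289,258),z,True), 'tcp',s['position'])
print('screw edges',proj(c,[.5749,.1161,.173],True))
go(S.mean(0)[0],S.mean(0)[1],.165,-8)
```

```text
[[0.604  0.1365]
 [0.5963 0.0855]
 [0.553  0.1444]
 [0.5447 0.0925]] [0.57451735 0.11474023]
-8.760087183794953 -7.713382918446187 -8.565978376945367 -9.03616442137276
[0.57619414 0.11425952 0.107     ]
tip ray [0.57727795 0.11494157 0.173     ] tcp [0.57493351 0.11617939 0.22224269]
screw edges [254.84729816 215.61923475]
t6.3 pos [0.5749 0.1162 0.2222] rot [180.    0.  -13.8] gap 0.0092 q6 49.0
-> shift -0.0001 0.0015 0.0572 turn -5.8
```

Run:
```python
from h import *
c=shot('wrist');f=lambda a,b:(130+a/2.3,100+b/2.3)
s=arm.sense();w=np.radians(s['ee_rot'][2]);X=np.array([np.cos(w),np.sin(w)]);Y=np.array([np.sin(w),-np.cos(w)]);T=s['position']
tip=T[2]-.0477
for n,q,z,o in [('tip +8',(289,256),tip,.008),('headbot +15',(290,293),tip+.04,.015),('headtop -15',(290,511),tip+.088,-.015)]:
    d=onz(c,f(*q),z,True)[:2]-T[:2];print(n,(X@d).round(4),'offset',(X@d-o).round(4),'Y',(Y@d).round(4))
im=cv2.imread('pics/w3.png');cv2.imwrite('pics/w3k.png',cv2.resize(im[200:330,225:285],None,fx=4.5,fy=4.5,interpolation=cv2.INTER_NEAREST))
```

```text
tip +8 0.0038 offset -0.0042 Y 0.0006
headbot +15 0.0105 offset -0.0045 Y 0.0008
headtop -15 -0.0148 offset 0.0002 Y 0.0007
```

View pics/w3k.png

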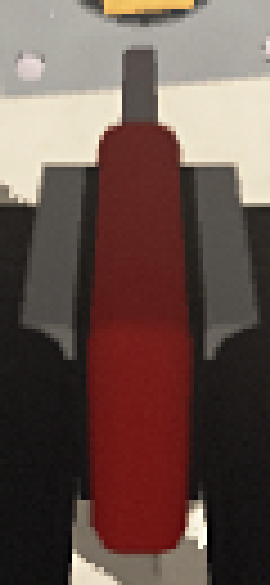

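Run:
```python
from h import *
c=shot('wrist')
s=arm.sense();w=np.radians(s['ee_rot'][2]);X=np.array([np.cos(w),np.sin(w)]);T=s['position'];tip=T[2]-.0477
d=onz(c,(256,272),tip+.088,True)[:2]-T[:2];print('front top',X@d)
a=np.radians(-8.5);C=np.array([.5745,.1147])+.0025*np.array([np.cos(a),np.sin(a)]);print(C)
go(*C,.16,-8.5)
```

```text
front top 0.013156099375495825
[0.57697254 0.11433048]
t6.4 pos [0.5749 0.1161 0.2223] rot [-180.    -0.   -13.8] gap 0.0094 q6 49.0
-> shift 0.0024 0.0013 0.0623 turn -5.3
```

```bash
python3 -m pendant '[[[-1,0.0012,0.0013,0.03,-5.3],[-1,0.0012,0.0013,0.062,-5.3],[-1,0.0012,0.0013,0.062,-5.3],[-1,0.0012,0.0013,0.062,-5.3],[-1,0.0012,0.0013,0.062,-5.3],[-1,0.0012,0.0013,0.062,-5.3]]]'
python3 - <<'E'
from h import *
a=np.radians(-8.5);C=np.array([.5745,.1147])+.0013*np.array([np.cos(a),np.sin(a)])
go(*C,.16,-8.5)
c=shot('wrist','w4')
cv2.imwrite('pics/w4c.png',cv2.resize(c['color'][170:300,205:305,::-1],None,fx=4.5,fy=4.5,interpolation=2))
E
```

```text
time: 6.93
position: [0.5767, 0.1149, 0.1621]
ee_rot: [-179.9, -0.1, -8.5]
force: [1.0, 0.6, -0.8]
finger_gap: 0.0093
grasp_force: 62.2
t6.9 pos [0.5767 0.1149 0.1621] rot [-1.799e+02 -1.000e-01 -8.500e+00] gap 0.0093 q6 54.0
-> shift -0.0008 0.0005 0.0021 turn 0.0
```

View pics/w4c.png

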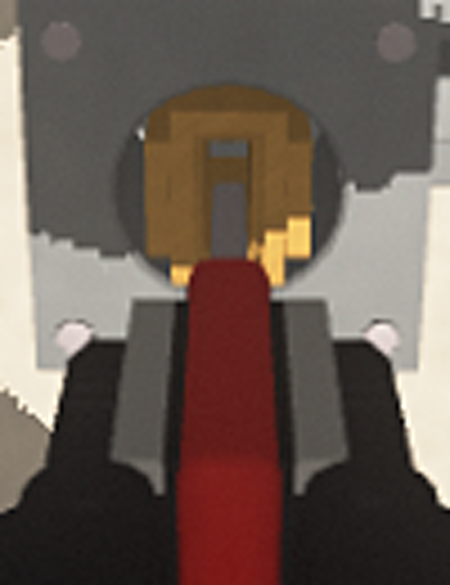

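```bash
python3 -m pendant '[[[-1,0.0007,0,0.004,0],[-1,0.0007,0,0.007,0],[-1,0.0007,0,0.009,0],[-1,0.0007,0,0.011,0],[-1,0.0007,0,0.013,0],[-1,0.0007,0,0.015,0],[-1,0.0007,0,0.015,0],[-1,0.0007,0,0.015,0]]]'
python3 -c "
from h import *
go(.5757,.1145,.1157,-8.5);print(arm.sense()['moment'])"
```

```text
time: 7.65
position: [0.5766, 0.1145, 0.1451]
ee_rot: [180.0, -0.0, -8.5]
force: [0.6, 0.2, -0.6]
finger_gap: 0.0094
grasp_force: 62.2
t7.7 pos [0.5766 0.1145 0.1451] rot [180.   -0.   -8.5] gap 0.0094 q6 55.0
-> shift -0.0009 0.0001 0.0294 turn 0.0
[-0.06253093 -0.32617567 -0.07151497]
```

```bash
python3 -m pendant '[[[-1,0,0,0.005,0],[-1,0,0,0.01,0],[-1,0,0,0.015,0],[-1,0,0,0.02,0],[-1,0,0,0.024,0],[-1,0,0,0.027,0],[-1,0,0,0.029,0],[-1,0,0,0.031,0],[-1,0,0,0.031,0],[-1,0,0,0.031,0]]]'
python3 -c "
from h import *
go(.5757,.1145,.1157,-8.5);print(arm.sense()['moment'])"
```

```text
time: 8.48
position: [0.5767, 0.1145, 0.1148]
ee_rot: [-180.0, -0.0, -8.5]
force: [0.4, -1.4, 2.7]
finger_gap: 0.0095
grasp_force: 62.7
t8.5 pos [0.5767 0.1145 0.1148] rot [-180.    -0.    -8.5] gap 0.0095 q6 55.0
-> shift -0.001 0.0002 -0.0009 turn 0.0
[-0.12307678 -0.1730943  -0.02930629]
```

```bash
python3 -m pendant '[[[-1,-0.0005,0,0.001,0],[-1,-0.0005,0,0.002,0],[-1,-0.0005,0,0.003,0],[-1,-0.0005,0,0.003,0],[-1,-0.0005,0,0.003,0]]]'
```

```text
time: 8.9
position: [0.5768, 0.1145, 0.1146]
ee_rot: [-180.0, -0.2, -8.4]
force: [-4.3, -1.5, 15.3]
finger_gap: 0.0095
grasp_force: 64.7
```

```bash
python3 -m pendant '[[[-1,0,0.0002,0,5],[-1,0,0.0003,0,10],[-1,0,0.0005,0,15],[-1,-0.0001,0.0006,0,20],[-1,-0.0002,0.0008,0,25],[-1,-0.0002,0.001,0,30],[-1,-0.0003,0.001,0,35],[-1,-0.0004,0.0011,0,40],[-1,-0.0005,0.0012,0,45],[-1,-0.0005,0.0012,0,45]]]'
```

```text
time: 9.73
position: [0.576, 0.114, 0.1146]
ee_rot: [-179.8, -0.1, -53.6]
force: [-4.8, 1.7, 14.9]
finger_gap: 0.0094
grasp_force: 64.6
```

```bash
python3 -m pendant '[[[-1,0,0.0001,0,5],[-1,0,0.0002,0,10],[-1,0,0.0004,0,15],[-1,0,0.0005,0,20],[-1,-0.0001,0.0006,0,25],[-1,-0.0002,0.0008,0,30],[-1,-0.0003,0.0009,0,34],[-1,-0.0003,0.0009,0,37],[-1,-0.0003,0.0009,0,37],[-1,-0.0003,0.0009,0,37]]]'
python3 -c "
from h import *
print(arm.sense()['moment'])"
```

```text
time: 10.57
position: [0.5756, 0.1138, 0.1146]
ee_rot: [-179.8, 0.1, -90.4]
force: [-3.2, 1.7, 14.4]
finger_gap: 0.0092
grasp_force: 64.5
[ 0.34515428  0.9972531  -0.00857469]
```

```bash
python3 -m pendant '[[[-1,0,0,0,3],[-1,0,0,0,6],[-1,0,0,0,6],[-1,0,0,0,6]]]'
python3 - <<'E'
from h import *
print(arm.sense()['moment'])
c=shot('wrist','w5')
cv2.imwrite('pics/w5c.png',cv2.resize(c['color'][130:330,155:355,::-1],None,fx=3,fy=3,interpolation=2))
E
```

```text
time: 10.9
position: [0.5754, 0.1136, 0.1146]
ee_rot: [-179.8, 0.0, -96.2]
force: [-3.3, 0.4, 14.5]
finger_gap: 0.0089
grasp_force: 64.9
[0.07062389 1.13903686 0.64131484]
```

View pics/w5c.png

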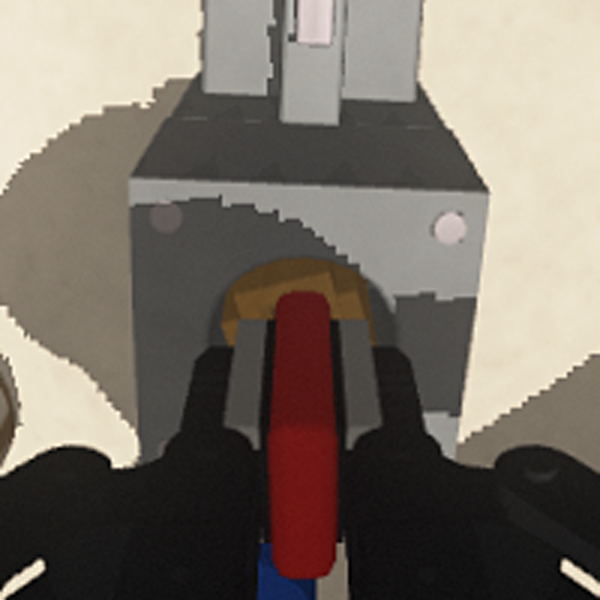

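```bash
python3 -m pendant '[[[-1,0,0,0,-3],[-1,0,0,-0.001,-4],[0,0,0,-0.001,-4],[0.5,0,0,-0.001,-4],[0.5,0,0,-0.001,-4],[0.5,0,0,-0.001,-4],[0.5,0,0,-0.04,-4],[0.5,0,0,-0.08,-4],[0.5,0,0,-0.12,-4],[0.5,0,0,-0.12,-4],[0.5,0,0,-0.12,-4]]]'
python3 -c "
from h import *
s=arm.sense();print(s['force'],s['qpos'])
go(.430,-.092,.2,-98.5)"
```

```text
time: 11.87
position: [0.5755, 0.1137, 0.2339]
ee_rot: [-179.7, 0.2, -92.5]
force: [0.4, -0.0, -0.8]
finger_gap: 0.0642
grasp_force: 0.0
[ 0.42586781 -0.00084278 -0.76073814] [ 2.69819028e+01  1.80498284e+01 -5.13846195e+00 -4.51859209e-03
 -6.64807608e+01 -2.94748606e+01]
t11.9 pos [0.5755 0.1137 0.2339] rot [-179.7    0.2  -92.5] gap 0.0642 q6 -29.0
-> shift 0.2119 0.1364 0.0339 turn 6.0
```

```bash
python3 -m pendant '[[[0.5,0.212,0.136,0.03,6],[0.5,0.212,0.136,0.03,6],[0.5,0.212,0.136,0.03,6],[0,0.212,0.136,0.03,6],[-0.29,0.212,0.136,0.03,6],[-0.29,0.212,0.136,0.03,6],[-0.29,0.212,0.136,0.03,6],[-0.29,0.212,0.136,0.03,6],[-0.29,0.212,0.136,0.03,6],[-0.29,0.212,0.136,0.03,6],[-0.29,0.212,0.136,0.03,6],[-0.29,0.212,0.136,0.03,6]]]'
python3 - <<'E'
from h import *
go(.430,-.092,.066,-98.5)
c=shot('wrist','w6')
for p in [(.43,-.092,.085),(.438,-.042,.085),(.423,-.141,.085),(.5755,.1137,.155)]: print(proj(c,p,True).round(0))
E
```

```text
time: 12.87
position: [0.4301, -0.0919, 0.2011]
ee_rot: [180.0, -0.0, -98.4]
force: [0.7, 0.4, -0.3]
finger_gap: 0.0304
grasp_force: 0.0
t12.9 pos [ 0.4301 -0.0919  0.2011] rot [180.   -0.  -98.4] gap 0.0304 q6 -18.0
-> shift 0.0001 0.0001 0.1351 turn 0.1
[254. 188.]
[254. 238.]
[254. 134.]
[156. 394.]
```

View pics/w6.png

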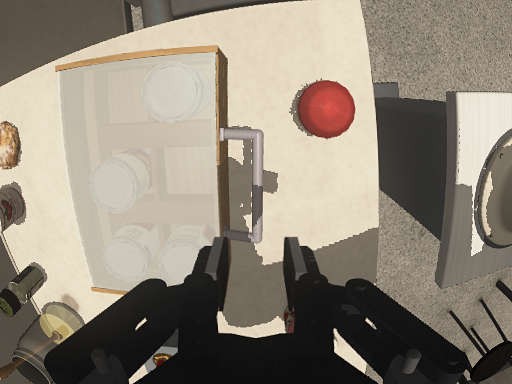

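```bash
python3 -m pendant '[[[-0.29,0,0.0025,0.04,0],[-0.29,0,0.0025,0.08,0],[-0.29,0,0.0025,0.11,0],[-0.29,0,0.0025,0.135,0],[-0.29,0,0.0025,0.135,0],[-0.29,0,0.0025,0.135,0],[-1,0,0.0025,0.135,0],[-1,0,0.0025,0.135,0],[-1,0,0.0025,0.135,0],[-1,0,0.0025,0.135,0],[-1,0,0.0025,0.135,0]]]'
python3 - <<'E'
from h import *
s=arm.sense();print(s['position'],s['force'])
# arc shifts in tool axes (tool y = -chest x, tool z down)
r=.204;a0=np.arctan2(.045,-.199)
for i,t in enumerate(np.linspace(0,1.68,22)): 
    a=a0-t;print(i,round(t,2),'y',round(-(r*np.cos(a)-r*np.cos(a0)),4),'z',round(-(r*np.sin(a)-r*np.sin(a0)),4))
E
```

```text
time: 13.83
position: [0.4288, -0.0921, 0.068]
ee_rot: [-179.7, 0.1, -98.5]
force: [0.8, 2.3, 8.0]
finger_gap: 0.008
grasp_force: 59.1
[ 0.4287819  -0.09210007  0.06801825] [0.8333851  2.28483931 8.02453918]
0 0.0 y -0.0 z -0.0
1 0.08 y -0.0042 z -0.0158
2 0.16 y -0.0097 z -0.0311
3 0.24 y -0.0164 z -0.046
4 0.32 y -0.0243 z -0.0603
5 0.4 y -0.0332 z -0.0739
6 0.48 y -0.0433 z -0.0868
7 0.56 y -0.0543 z -0.0988
8 0.64 y -0.0662 z -0.1099
9 0.72 y -0.0791 z -0.12
10 0.8 y -0.0926 z -0.1291
11 0.88 y -0.1069 z -0.137
12 0.96 y -0.1217 z -0.1438
13 1.04 y -0.1371 z -0.1494
14 1.12 y -0.1528 z -0.1537
15 1.2 y -0.1688 z -0.1568
16 1.28 y -0.185 z -0.1585
17 1.36 y -0.2013 z -0.159
18 1.44 y -0.2176 z -0.1582
19 1.52 y -0.2338 z -0.156
20 1.6 y -0.2498 z -0.1526
21 1.68 y -0.2654 z -0.1479
```

```bash
python3 -m pendant '[[[-1,-0.0042,-0.0158,-0.0,0],[-1,0,0,0,0]]]' >/dev/null 2>&1 <<< '' ; python3 -m pendant '[[[-1,0,0,0,0]]]'
```

```text
time: 14.08
position: [0.4287, -0.0921, 0.0679]
ee_rot: [-179.6, 0.1, -98.5]
force: [3.9, 0.4, -0.9]
finger_gap: 0.0077
grasp_force: 59.9
```

I mistyped a row in that call, putting the x and y values in the wrong columns. The next row returned to the start pose, and the readings haven't changed. Here is the correct arc.

```bash
python3 -m pendant '[[[-1,0,-0.0042,-0.0158,0],[-1,0,-0.0097,-0.0311,0],[-1,0,-0.0164,-0.046,0],[-1,0,-0.0243,-0.0603,0],[-1,0,-0.0332,-0.0739,0],[-1,0,-0.0332,-0.0739,0],[-1,0,-0.0332,-0.0739,0]]]'
```

```text
time: 14.67
position: [0.459, -0.0968, 0.14]
ee_rot: [179.9, 0.1, -98.5]
force: [-1.2, 5.1, 1.4]
finger_gap: 0.0075
grasp_force: 59.3
```

```bash
python3 -m pendant '[[[-1,0,-0.0101,-0.0129,0],[-1,0,-0.0211,-0.0249,0],[-1,0,-0.033,-0.036,0],[-1,0,-0.0459,-0.0461,0],[-1,0,-0.0594,-0.0552,0],[-1,0,-0.0737,-0.0631,0],[-1,0,-0.0885,-0.0699,0],[-1,0,-0.1039,-0.0755,0],[-1,0,-0.1196,-0.0798,0],[-1,0,-0.1356,-0.0829,0],[-1,0,-0.1356,-0.0829,0],[-1,0,-0.1356,-0.0829,0]]]'
```

```text
time: 15.67
position: [0.5956, -0.1179, 0.2258]
ee_rot: [-179.7, -0.1, -98.4]
force: [-0.7, 2.0, 12.5]
finger_gap: 0.008
grasp_force: 62.5
```

```bash
python3 -m pendant '[[[-1,0,-0.0162,-0.0017,0],[-1,0,-0.0325,-0.0022,0],[-1,0,-0.0488,-0.0014,0],[-1,0,-0.065,0.0008,0],[-1,0,-0.081,0.0042,0],[-1,0,-0.0966,0.0089,0],[-1,0,-0.1,0.01,0],[-1,0,-0.1,0.01,0],[-1,0,-0.1,0.01,0]]]'
python3 -c "
from h import *
go(.687,-.128,.216,-98.5)"
```

```text
time: 16.42
position: [0.6856, -0.1315, 0.2173]
ee_rot: [179.1, -0.2, -98.4]
force: [-22.4, 7.5, 22.5]
finger_gap: 0.0074
grasp_force: 65.9
t16.4 pos [ 0.6856 -0.1315  0.2173] rot [179.1  -0.2 -98.4] gap 0.0074 q6 -11.0
-> shift -0.0037 -0.0009 0.0013 turn 0.1
```

```bash
python3 -m pendant '[[[-1,0,0.003,-0.001,0],[-0.4,0,0.003,-0.001,0],[-0.2,0,0.003,-0.001,0],[-0.2,0,0.003,-0.001,0],[-0.2,0,0.003,-0.001,0],[-0.2,0,0.003,-0.04,0],[-0.2,0,0.003,-0.08,0],[-0.2,-0.04,0.04,-0.08,0],[0,-0.08,0.08,-0.08,0],[1,-0.12,0.11,-0.08,0],[1,-0.16,0.14,-0.08,0],[1,-0.2,0.17,-0.08,0]]]'
python3 - <<'E'
from h import *
s=arm.sense();print(s['position'],s['force'])
c=shot('top','t2')
a=cv2.imread('pics/t2.png')[140:290,100:430];cv2.imwrite('pics/t2c.png',cv2.resize(a,None,fx=2.4,fy=2.4,interpolation=2))
E
```

```text
time: 17.42
position: [0.5785, 0.046, 0.2923]
ee_rot: [180.0, -0.0, -98.5]
force: [-0.4, 1.0, 0.7]
finger_gap: 0.0771
grasp_force: 0.0
[0.57850873 0.04597179 0.29233614] [-0.40488021  0.99803429  0.66212351]
```

View pics/t2c.png

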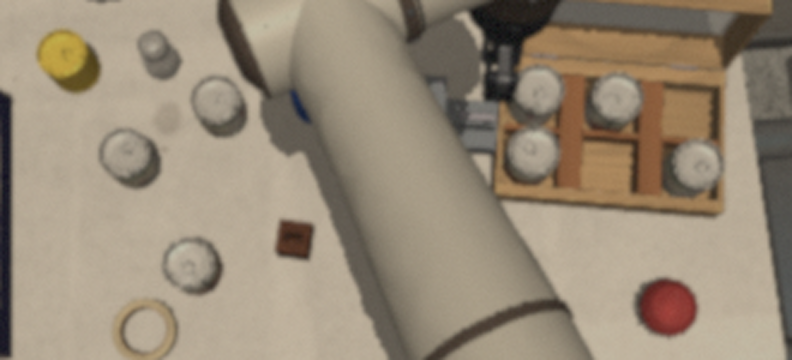

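Run:
```python
from h import *
c=shot('top');H=hsv(c)
for (x,y) in [(153,204),(191,183),(180,250)]:
    print(H[y-2:y+3:2,x-2:x+3:2,:].reshape(-1,3).tolist()[:4], H[y,x-16].tolist(),onz(c,(x,y),.072).round(4))
    m=np.zeros(H.shape[:2],bool);m[y-14:y+15,x-14:x+15]=(H[y-14:y+15,x-14:x+15,1]<35)&(H[y-14:y+15,x-14:x+15,2]>100)
    m=cv2.morphologyEx(m.astype(np.uint8),cv2.MORPH_OPEN,np.ones((3,3)))
    p,mm=big(m);cn=max(cv2.findContours(mm.astype(np.uint8),0,1)[0],key=cv2.contourArea);e=cv2.minEnclosingCircle(cn);print(p,mm.sum(),e,onz(c,p,.072).round(4))
go(.42,.362,.2,-150)
```

```text
[[20, 39, 152], [19, 40, 152], [18, 39, 156], [20, 41, 161]] [19, 44, 184] [0.547  0.4321 0.072 ]Traceback (most recent call last):
  File "<stdin>", line 7, in <module>
  File "h.py", line 24, in big
    i=1+np.argmax(s[1:,4]);return c[i],l==i
        ~~~~~~~~~^^^^^^^^^
    return _wrapfunc(a, 'argmax', axis=axis, out=out, **kwds)
    return bound(*args, **kwds)
ValueError: attempt to get argmax of an empty sequence
```

```bash
python3 -c "
from h import *
c=shot('top');print(onz(c,(180,250.3),.072),onz(c,(190.8,182.9),.072))
go(.42,.364,.2,-98.5)"
```

```text
[0.42018745 0.36464822 0.072     ] [0.59765724 0.33059203 0.072     ]
t17.6 pos [0.5788 0.0472 0.2932] rot [-180.     0.   -98.2] gap 0.0856 q6 -29.0
-> shift -0.2909 0.2025 0.0932 turn 0.3
```

```bash
python3 -m pendant '[[[1,-0.291,0.2025,0,0],[1,-0.291,0.2025,0,0],[1,-0.291,0.2025,0,0],[1,-0.291,0.2025,0,0],[1,-0.291,0.2025,0,0],[1,-0.291,0.2025,0.06,0],[1,-0.291,0.2025,0.093,0],[1,-0.291,0.2025,0.093,0],[1,-0.291,0.2025,0.093,0],[1,-0.291,0.2025,0.093,0],[1,-0.291,0.2025,0.093,0],[1,-0.291,0.2025,0.093,0]]]'
cat >> h.py <<'E'
def tin(x,y,z=.072,f=None):
    c=shot('wrist',f);q=proj(c,[x,y,z],True)
    D=np.linalg.norm(c['camera_from_world'][:3,:3]@np.array([x,y,z])+c['camera_from_world'][:3,3]);r=297.3*.0285/D
    g=cv2.GaussianBlur(cv2.cvtColor(c['color'],cv2.COLOR_RGB2GRAY),(0,0),1);g=cv2.resize(g,None,fx=2,fy=2,interpolation=cv2.INTER_CUBIC)
    o=((q-2.0*r).astype(int)).clip(0);w=g[2*o[1]:2*int(q[1]+2*r),2*o[0]:2*int(q[0]+2*r)]
    C=cv2.HoughCircles(w,cv2.HOUGH_GRADIENT,1.5,int(.5*r),param1=80,param2=25,minRadius=int(1.6*r),maxRadius=int(2.15*r))
    print('pred',q.round(1),'r',r.round(1))
    if C is not None:
        for k in C[0][:4]:
            p=k[:2]/2+o;print(p.round(1),(k[2]/2).round(1),onz(c,p,z,True).round(4))
    return c
E
python3 - <<'E'
from h import *
go(.42,.3646,.041,-98.5)
c=tin(.42,.3646,f='w7')
E
```

```text
time: 18.57
position: [0.4232, 0.3624, 0.1997]
ee_rot: [-180.0, -0.1, -98.5]
force: [0.4, -0.6, -0.3]
finger_gap: 0.0857
grasp_force: 0.0
t18.6 pos [0.4232 0.3624 0.1997] rot [-1.80e+02 -1.00e-01 -9.85e+01] gap 0.0857 q6 -66.0
-> shift -0.0017 0.0034 0.1587 turn 0.0
pred [258.1 186.4] r 30.1
[255.9 194.6] 31.4 [0.4233 0.3724 0.072 ]
[255.9 175.9] 25.4 [0.4206 0.3541 0.072 ]
[258.1 185.6] 29.9 [0.4199 0.3639 0.072 ]
[316.6 216.4] 26.7 [0.3668 0.404  0.072 ]
```

```bash
python3 -m pendant '[[[1,-0.001,0.0034,0.04,0],[1,-0.001,0.0034,0.08,0],[1,-0.001,0.0034,0.12,0],[1,-0.001,0.0034,0.15,0],[1,-0.001,0.0034,0.159,0],[1,-0.001,0.0034,0.159,0],[1,-0.001,0.0034,0.159,0],[-1,-0.001,0.0034,0.159,0],[-1,-0.001,0.0034,0.159,0],[-1,-0.001,0.0034,0.159,0],[-1,-0.001,0.0034,0.159,0],[-1,-0.001,0.0034,0.159,0]]]'
python3 -c "
from h import *
s=arm.sense();print(s['position'],s['force'])"
```

```text
time: 19.62
position: [0.4205, 0.3657, 0.044]
ee_rot: [-179.8, 0.3, -98.4]
force: [0.2, 0.2, 6.1]
finger_gap: 0.056
grasp_force: 63.5
[0.42046946 0.36568903 0.04400063] [0.21889711 0.20576019 6.11888853]
```

```bash
python3 -m pendant '[[[-1,0,0,-0.04,0],[-1,0,0,-0.08,0],[-1,0,0,-0.12,0],[-1,0,0,-0.16,0],[-1,0,0,-0.2,0],[-1,0,0,-0.2,0],[-1,0,0,-0.2,0]]]'
python3 - <<'E'
from h import *
a=np.radians(-8.5);X=np.array([np.cos(a),np.sin(a)]);Y=np.array([-np.sin(a),np.cos(a)]);O=np.array([.5745,.1147])-.225*Y
print('O',O)
c=shot('top','t3')
f=lambda q:(100+q[0]/2.4,140+q[1]/2.4)
for q,z,e in [((540,92),.078,(35,90)),((617,100),.078,(35,0)),((532,153),.078,(-35,90)),((695,166),.078,(-35,-90)),((497,193),.04,(-80,128)),((720,210),.04,(-80,-128)),((583,141),.04,(-3,28)),((634,145),.04,(-3,-28))]:
    p=onz(c,f(q),z)[:2]-O;print(q,'chest',(1000*np.array([X@p,Y@p])).round(1),'expect',e)
print('p1',O-.035*X,'p5',O+.035*X-.09*Y)
s=arm.sense();print(s['grasp_force'],s['finger_gap'],s['force'])
go(.5066,-.1026,.25,171.5)
E
```

```text
time: 20.2
position: [0.4194, 0.3651, 0.2451]
ee_rot: [-179.8, 0.4, -98.5]
force: [-0.0, 0.1, -2.7]
finger_gap: 0.0555
grasp_force: 64.7
O [ 0.54124288 -0.10782857]
(540, 92) chest [30.7 86.6] expect (35, 90)
(617, 100) chest [28.5  1.2] expect (35, 0)
(532, 153) chest [-38.9  92. ] expect (-35, 90)
(695, 166) chest [-39.1 -86. ] expect (-35, -90)
(497, 193) chest [-79.4 124.3] expect (-80, 128)
(720, 210) chest [ -78.5 -124.4] expect (-80, -128)
(583, 141) chest [-12.1  30.8] expect (-3, 28)
(634, 145) chest [-12.1 -26.8] expect (-3, -28)
p1 [ 0.50662733 -0.10265524] p5 [ 0.56255559 -0.20201333]
64.72505450248718 0.055641566998332594 [-0.00513199  0.46297963 -2.37235205]
t20.2 pos [0.4185 0.364  0.2423] rot [-180.     0.2  -98.5] gap 0.0556 q6 -66.0
-> shift 0.4485 -0.1561 -0.0077 turn 90.0
```

```bash
python3 -m pendant '[[[-1,0.45,-0.156,-0.008,0],[-1,0.45,-0.156,-0.008,7],[-1,0.45,-0.156,-0.008,14],[-1,0.45,-0.156,-0.008,21],[-1,0.45,-0.156,-0.008,28],[-1,0.45,-0.156,-0.008,35],[-1,0.45,-0.156,-0.008,42],[-1,0.45,-0.156,-0.008,49],[-1,0.45,-0.156,-0.008,56],[-1,0.45,-0.156,-0.008,63],[-1,0.45,-0.156,-0.008,70],[-1,0.45,-0.156,-0.008,77]]]'
python3 -c "
from h import *
go(.5085,-.1029,.17,171.5)"
```

```text
time: 21.25
position: [0.5059, -0.1078, 0.2471]
ee_rot: [-180.0, -0.2, -176.0]
force: [0.8, 0.2, -2.5]
finger_gap: 0.0558
grasp_force: 64.7
t21.2 pos [ 0.5059 -0.1078  0.2471] rot [-180.    -0.2 -176. ] gap 0.0558 q6 -92.0
-> shift -0.0029 0.0047 0.0771 turn 12.5
```

```bash
python3 -m pendant '[[[-1,-0.003,0.004,0.03,6],[-1,-0.003,0.004,0.06,12.5],[-1,-0.003,0.004,0.077,12.5],[-1,-0.003,0.004,0.077,12.5],[-1,-0.003,0.004,0.077,12.5],[-1,-0.003,0.004,0.077,12.5]]]'
python3 - <<'E'
from h import *
go(.5085,-.1029,.12,171.5)
T=arm.sense()['position'];print(T)
tin(T[0]-.002,T[1],T[2]+.028,f='w8')
a=np.radians(-8.5);X=np.array([np.cos(a),np.sin(a)]);Y=np.array([-np.sin(a),np.cos(a)]);O=np.array([.5745,.1147])-.225*Y
for e in [(-.035,.09),(.035,.09),(-.035,-.09)]:
    p=O+e[0]*X+e[1]*Y;print(e,p);tin(*p,.078)
im=cv2.imread('pics/w8.png');cv2.imwrite('pics/w8b.png',cv2.resize(im,(768,576)))
E
```

```text
time: 21.75
position: [0.5101, -0.0998, 0.1727]
ee_rot: [-180.0, 0.1, 172.1]
force: [1.0, -0.6, -1.1]
finger_gap: 0.0557
grasp_force: 64.7
t21.8 pos [ 0.5101 -0.0998  0.1727] rot [-1.800e+02  1.000e-01  1.721e+02] gap 0.0557 q6 -105.0
-> shift 0.0012 -0.0033 0.0527 turn 0.6
[ 0.51012586 -0.09975939  0.17272058]
pred [255.3 280.7] r 61.1
[257.9 269.4] 61.8 [ 0.502  -0.0978  0.2007]
[251.9 288.1] 55.0 [ 0.5122 -0.102   0.2007]
[255.6 305.4] 61.0 [ 0.5231 -0.1017  0.2007]
[255.6 254.4] 50.2 [ 0.494  -0.0977  0.2007]
(-0.035, 0.09) [ 0.51993017 -0.01364381]
pred [355.2 193.3] r 32.1
[353.4 192.4] 29.0 [ 0.5188 -0.0153  0.078 ]
[347.4 184.1] 30.8 [ 0.5106 -0.0205  0.078 ]
[340.6 175.1] 29.9 [ 0.5018 -0.0262  0.078 ]
(0.035, 0.09) [ 0.58916128 -0.02399047]
pred [345. 262.] r 28.9
[342.9 254.6] 26.4 [ 0.5803 -0.0261  0.078 ]
(-0.035, -0.09) [ 0.49332448 -0.19166667]
pred [149.  191.2] r 31.9
[150.6 186.6] 27.8 [ 0.4895 -0.189   0.078 ]
[155.9 192.6] 26.1 [ 0.4955 -0.1855  0.078 ]
[156.6 182.1] 29.4 [ 0.4863 -0.1825  0.078 ]
[143.1 188.9] 33.6 [ 0.4905 -0.1967  0.078 ]
```

View pics/w8b.png

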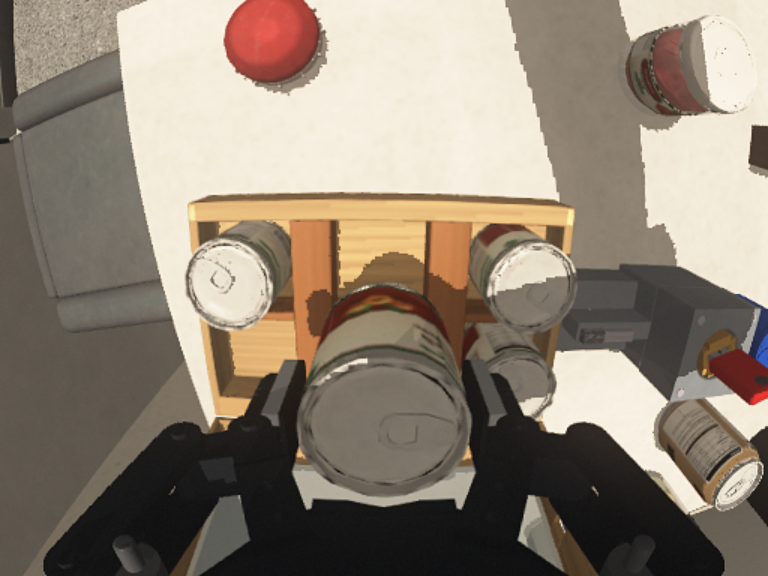

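Run:
```python
from h import *
a=np.radians(-8.5);X=np.array([np.cos(a),np.sin(a)]);Y=np.array([-np.sin(a),np.cos(a)]);O=np.array([.5745,.1147])-.225*Y
c=shot('wrist');T=arm.sense()['position']
for n,q,z in [('frontL outer',(573,208),.04),('frontR outer',(190,205),.04),('div in R',(336,221),.04),('div in L',(427,221),.04),('held top',(385,422),T[2]+.028),('tin2 top',(228,281),.078),('tin0 top',(532,286),.078)]:
    p=onz(c,(q[0]/1.5,q[1]/1.5),z,True)[:2]-O;print(n,(1000*np.array([X@p,Y@p])).round(1))
print('tcp',(1000*np.array([X@(T[:2]-O),Y@(T[:2]-O)])).round(1),T)
```

```text
frontL outer [-79.3 127.2]
frontR outer [ -78.9 -124.2]
div in R [-66.4 -26.6]
div in L [-67.   30.2]
held top [-33.4   3.9]
tin2 top [-38.8 -86.7]
tin0 top [-37.5  89.4]
tcp [-32.    3.5] [ 0.51007528 -0.09958845  0.17318909]
```

```bash
python3 -m pendant '[[[-1,0.0012,-0.0025,0.03,0.6],[-1,0.0012,-0.0025,0.06,0.6],[-1,0.0012,-0.0025,0.08,0.6],[-1,0.0012,-0.0025,0.08,0.6],[-1,0.0012,-0.0025,0.08,0.6],[-1,0.0012,-0.0025,0.085,0.6],[-1,0.0012,-0.0025,0.09,0.6],[-1,0.0012,-0.0025,0.095,0.6],[-1,0.0012,-0.0025,0.1,0.6],[-1,0.0012,-0.0025,0.1,0.6],[-1,0.0012,-0.0025,0.1,0.6]]]'
python3 - <<'E'
from h import *
a=np.radians(-8.5);X=np.array([np.cos(a),np.sin(a)]);Y=np.array([-np.sin(a),np.cos(a)]);O=np.array([.5745,.1147])-.225*Y
T=arm.sense()['position'];print((1000*np.array([X@(T[:2]-O),Y@(T[:2]-O)])).round(1),T,arm.sense()['force'])
E
```

```text
time: 22.92
position: [0.5094, -0.1021, 0.0813]
ee_rot: [-179.9, 0.3, 171.7]
force: [-19.8, 8.5, 50.0]
finger_gap: 0.0558
grasp_force: 70.4
[-32.4   1. ] [ 0.50935745 -0.10207942  0.08132278] [-19.80067752   8.50747923  49.96949129]
```

```bash
python3 -m pendant '[[[-1,0,0,-0.008,0],[-1,0,0,-0.012,0],[-1,0.003,0.0007,-0.012,0],[-1,0.003,0.0007,-0.008,0],[-1,0.003,0.0007,-0.004,0],[-1,0.003,0.0007,-0.001,0],[-1,0.003,0.0007,0.0,0],[-1,0.003,0.0007,0.0,0],[-1,0.003,0.0007,0.0,0]]]'
python3 - <<'E'
from h import *
a=np.radians(-8.5);X=np.array([np.cos(a),np.sin(a)]);Y=np.array([-np.sin(a),np.cos(a)]);O=np.array([.5745,.1147])-.225*Y
s=arm.sense();T=s['position'];print((1000*np.array([X@(T[:2]-O),Y@(T[:2]-O)])).round(1),T,s['force'],s['moment'])
E
```

```text
time: 23.67
position: [0.5053, -0.1011, 0.0798]
ee_rot: [-179.9, 0.1, 171.7]
force: [-23.0, 9.0, 57.0]
finger_gap: 0.0555
grasp_force: 71.3
[-36.6   1.4] [ 0.5052865  -0.10106894  0.07978488] [-22.96924631   9.01427339  57.02367485] [2.6893747  5.53083707 0.18987742]
```

```bash
python3 -m pendant '[[[-1,-0.002,0,-0.03,0],[-1,-0.002,0,-0.06,0],[-1,-0.002,0,-0.09,0],[-1,-0.002,0,-0.09,0],[-1,-0.002,0,-0.09,0],[-1,-0.002,0,-0.09,0]]]'
python3 - <<'E'
from h import *
a=np.radians(-8.5);X=np.array([np.cos(a),np.sin(a)]);Y=np.array([-np.sin(a),np.cos(a)]);O=np.array([.5745,.1147])-.225*Y
c=shot('wrist','w9');s=arm.sense();T=s['position'];print((1000*np.array([X@(T[:2]-O),Y@(T[:2]-O)])).round(1),T)
H=hsv(c)
# sample along chest y at x=-60,-50 (z=.04 plane) and along x at y=0, +-28..
def samp(x,y,z):
    p=O+x*X+y*Y;u=proj(c,[p[0],p[1],z],True);return H[int(round(u[1])),int(round(u[0]))]
for x in (-.060,-.05):
    print('x',x);print(' '.join(f'{1000*y:.0f}:{samp(x,y,.04)[0]}/{samp(x,y,.04)[1]}/{samp(x,y,.04)[2]}' for y in np.arange(-.05,.051,.003)))
print('along x at y=0');print(' '.join(f'{1000*x:.0f}:'+'/'.join(map(str,samp(x,0,.04))) for x in np.arange(-.09,-.03,.002)))
E
```

```text
time: 24.17
position: [0.506, -0.1012, 0.1602]
ee_rot: [-180.0, -0.2, 171.4]
force: [0.7, 0.0, -2.5]
finger_gap: 0.0557
grasp_force: 64.8
[-36.1   1.3] [ 0.50576782 -0.10125922  0.15983873]
x -0.06
-50:13/156/206 -47:13/154/208 -44:13/155/205 -41:12/157/200 -38:13/155/202 -35:12/157/192 -32:12/155/178 -29:13/139/79 -26:15/131/138 -23:19/113/242 -20:19/114/240 -17:19/113/241 -14:20/113/241 -11:19/114/241 -8:20/112/241 -5:19/115/241 -2:19/113/242 1:19/112/241 4:19/113/241 7:20/113/241 10:19/113/241 13:19/114/241 16:19/114/240 19:19/114/240 22:19/113/241 25:19/114/240 28:18/122/239 31:12/148/105 34:13/155/214 37:12/157/208 40:13/155/207 43:13/156/208 46:13/157/202 49:12/155/197
x -0.05
-50:12/158/204 -47:12/155/207 -44:13/155/206 -41:12/158/198 -38:13/157/200 -35:12/156/194 -32:13/157/185 -29:11/134/82 -26:16/132/129 -23:18/119/238 -20:18/118/236 -17:19/117/235 -14:18/119/235 -11:18/119/234 -8:18/118/238 -5:16/131/119 -2:15/131/123 1:16/130/129 4:15/127/130 7:16/132/129 10:15/130/129 13:15/130/126 16:16/131/127 19:16/129/132 22:19/116/242 25:19/115/239 28:18/122/242 31:12/141/83 34:13/157/208 37:12/159/205 40:13/157/205 43:13/157/205 46:12/158/199 49:12/159/197
along x at y=0
-90:20/24/244 -88:20/25/245 -86:23/35/243 -84:16/116/123 -82:15/116/125 -80:16/123/212 -78:18/119/233 -76:18/117/234 -74:18/117/232 -72:18/117/235 -70:18/117/235 -68:17/126/202 -66:18/117/233 -64:19/114/239 -62:19/114/240 -60:20/112/241 -58:18/119/232 -56:18/121/237 -54:19/114/241 -52:15/132/124 -50:15/129/130 -48:16/129/136 -46:15/130/139 -44:15/129/138 -42:15/133/130 -40:15/131/121 -38:16/134/133 -36:15/74/107 -34:28/58/70 -32:4/173/90
```

Run:
```python
from h import *
a=np.radians(-8.5);X=np.array([np.cos(a),np.sin(a)]);Y=np.array([-np.sin(a),np.cos(a)]);O=np.array([.5745,.1147])-.225*Y
c=shot('wrist','w10');s=arm.sense();T=s['position'];w=np.array([X@(T[:2]-O),Y@(T[:2]-O)])
im=c['color'];H=hsv(c)
for col in (250,257,264):
    print(col,' '.join(f'{r}:'+'/'.join(map(str,H[r,col])) for r in range(176,262,3)))
    print('  ',' '.join(f'{r}:'+'/'.join(map(str,H[r,col])) for r in range(300,344,3)))
for r in (180,190,195,200,240,250,325,330,335):
    for z in (T[2]-.044,T[2]+.028):
        p=onz(c,(257,r),z,True)[:2]-O-w[0]*X-w[1]*Y;print(r,round(z,3),'x rel tcp',(1000*(X@p)).round(1),end=' | ')
    print()
```

```text
250 176:16/131/136 179:15/128/143 182:15/132/126 185:16/132/129 188:15/102/128 191:24/111/62 194:4/171/85 197:12/188/121 200:12/184/101 203:10/170/90 206:6/156/80 209:18/74/151 212:18/74/152 215:19/70/153 218:20/67/152 221:21/65/152 224:21/60/152 227:19/56/154 230:12/99/93 233:17/52/99 236:18/47/92 239:19/38/233 242:17/42/98 245:18/43/130 248:16/42/128 251:20/48/122 254:18/43/119 257:19/45/119 260:18/49/120
   300:17/42/121 303:19/44/122 306:20/45/120 309:20/42/121 312:19/44/122 315:20/44/123 318:20/44/122 321:20/43/88 324:17/43/106 327:18/45/103 330:20/44/116 333:21/33/180 336:22/33/179 339:30/11/23 342:150/12/21
257 176:16/129/138 179:16/134/139 182:16/131/127 185:16/132/129 188:15/68/116 191:13/133/75 194:5/174/82 197:12/186/114 200:18/158/147 203:33/111/55 206:19/101/81 209:18/76/147 212:17/72/152 215:19/70/152 218:20/67/152 221:20/62/151 224:21/61/151 227:19/56/154 230:18/93/77 233:17/47/97 236:14/45/97 239:15/46/122 242:17/43/94 245:19/41/132 248:21/47/126 251:18/43/119 254:18/43/120 257:17/48/121 260:18/46/121
   300:19/44/123 303:18/45/124 306:18/49/125 309:19/46/122 312:21/4
[... 563 characters left out ...]
/122 303:19/44/123 306:16/45/125 309:17/41/123 312:18/41/124 315:17/43/124 318:17/44/121 321:17/43/112 324:17/43/95 327:18/44/98 330:19/45/124 333:23/30/181 336:21/33/123 339:30/12/22 342:0/0/21
180 0.116 x rel tcp -29.3 | 180 0.188 x rel tcp -49.8 | 
190 0.116 x rel tcp -22.5 | 190 0.188 x rel tcp -45.7 | 
195 0.116 x rel tcp -19.1 | 195 0.188 x rel tcp -43.5 | 
200 0.116 x rel tcp -15.6 | 200 0.188 x rel tcp -41.4 | 
240 0.116 x rel tcp 14.2 | 240 0.188 x rel tcp -23.2 | 
250 0.116 x rel tcp 22.2 | 250 0.188 x rel tcp -18.3 | 
325 0.116 x rel tcp 95.8 | 325 0.188 x rel tcp 26.7 | 
330 0.116 x rel tcp 101.9 | 330 0.188 x rel tcp 30.4 | 
335 0.116 x rel tcp 108.1 | 335 0.188 x rel tcp 34.2 |
```

```bash
python3 -m pendant '[[[-1,0.0045,-0.0005,0.03,0],[-1,0.0045,-0.0005,0.06,0],[-1,0.0045,-0.0005,0.068,0],[-1,0.0045,-0.0005,0.068,0],[-1,0.0045,-0.0005,0.073,0],[-1,0.0045,-0.0005,0.078,0],[-1,0.0045,-0.0005,0.083,0],[-1,0.0045,-0.0005,0.086,0],[-1,0.0045,-0.0005,0.086,0],[-1,0.0045,-0.0005,0.086,0]]]'
python3 - <<'E'
from h import *
a=np.radians(-8.5);X=np.array([np.cos(a),np.sin(a)]);Y=np.array([-np.sin(a),np.cos(a)]);O=np.array([.5745,.1147])-.225*Y
s=arm.sense();T=s['position'];print((1000*np.array([X@(T[:2]-O),Y@(T[:2]-O)])).round(1),T,s['force'],s['moment'])
E
```

```text
time: 25.1
position: [0.5028, -0.1011, 0.0764]
ee_rot: [180.0, 0.0, 171.4]
force: [0.1, -0.3, -2.5]
finger_gap: 0.0559
grasp_force: 64.8
[-39.   1.] [ 0.50278189 -0.10109213  0.07636448] [ 0.08723833 -0.33176411 -2.47164364] [ 0.03611709 -0.04573492  0.052482  ]
```

```bash
python3 -m pendant '[[[-1,0,0,0.006,0],[-1,0,0,0.012,0],[-1,0,0,0.018,0],[-1,0,0,0.023,0],[-1,0,0,0.025,0],[-1,0,0,0.026,0],[-1,0,0,0.026,0]]]'
```

```text
time: 25.68
position: [0.5022, -0.1011, 0.0502]
ee_rot: [-180.0, -0.1, 171.4]
force: [-0.4, 0.1, 2.1]
finger_gap: 0.0554
grasp_force: 65.3
```

```bash
python3 -m pendant '[[[0.6,0,0,0,0],[0.6,0,0,0,0],[0.6,0,0,0,0],[0.6,0,0,0,0],[0.6,0,0,-0.02,0],[0.6,0,0,-0.05,0],[0.6,0,0,-0.09,0],[0.6,0,0,-0.13,0],[0.6,0,0,-0.17,0],[0.6,0,0,-0.19,0],[0.6,0,0,-0.19,0],[0.6,0,0,-0.19,0]]]'
python3 - <<'E'
from h import *
a=np.radians(-8.5);X=np.array([np.cos(a),np.sin(a)]);Y=np.array([-np.sin(a),np.cos(a)]);O=np.array([.5745,.1147])-.225*Y
for e in [(-.036,.001),(-.036,.09),(-.036,-.088)]:
    p=O+e[0]*X+e[1]*Y;print('expect',p.round(4));tin(*p,.078,f='w11')
t=shot('top','t4');print(onz(t,(153,204),.072))
a=cv2.absdiff(cv2.imread('pics/t4.png'),cv2.imread('pics/top0.png'))[:,:,1]
for (x,y) in [(153,204),(191,183)]: print(a[y-14:y+15,x-14:x+15].mean(), a[y-14:y+15,x-14:x+15].max())
go(.547,.432,.2,-98.5)
E
```

```text
time: 26.68
position: [0.5031, -0.1009, 0.2414]
ee_rot: [179.9, 0.2, 171.4]
force: [-0.2, -0.7, -0.0]
finger_gap: 0.0681
grasp_force: 0.0
expect [ 0.5058 -0.1015]
pred [255.5 177.1] r 26.8
[255.4 169.1] 27.2 [ 0.4971 -0.1004  0.078 ]
[255.4 180.4] 28.0 [ 0.5094 -0.1022  0.078 ]
[255.4 162.4] 21.4 [ 0.4899 -0.0993  0.078 ]
[253.9 153.4] 25.6 [ 0.4802 -0.0994  0.078 ]
expect [ 0.5189 -0.0135]
pred [337.8 179.1] r 25.9
[338.6 179.9] 25.4 [ 0.5199 -0.0126  0.078 ]
[331.9 173.1] 24.5 [ 0.5113 -0.0196  0.078 ]
[326.6 165.6] 21.2 [ 0.5022 -0.0247  0.078 ]
expect [ 0.4926 -0.1895]
pred [173.9 180.1] r 26.0
[173.1 177.9] 22.9 [ 0.49   -0.1898  0.078 ]
[174.6 183.9] 23.7 [ 0.4969 -0.1897  0.078 ]
[180.6 176.4] 27.0 [ 0.4897 -0.181   0.078 ]
[183.6 170.4] 27.0 [ 0.4837 -0.1763  0.078 ]
[0.54696395 0.432129   0.072     ]
6.45422116527943 11
6.617122473246136 13
t26.9 pos [ 0.5018 -0.1011  0.2384] rot [-180.    -0.2  171.4] gap 0.0683 q6 -105.0
-> shift 0.0349 0.5339 0.0384 turn -90.1
```

```bash
python3 -m pendant '[[[0.6,0.035,0.534,0,-7],[1,0.035,0.534,0,-14],[1,0.035,0.534,0,-21],[1,0.035,0.534,0,-28],[1,0.035,0.534,0,-35],[1,0.035,0.534,0,-42],[1,0.035,0.534,0,-49],[1,0.035,0.534,0,-56],[1,0.035,0.534,0,-63],[1,0.035,0.534,0,-70],[1,0.035,0.534,0,-77],[1,0.035,0.534,0,-84]]]'
python3 -c "
from h import *
go(.547,.432,.2,-98.5)"
```

```text
time: 27.88
position: [0.5442, 0.3989, 0.2382]
ee_rot: [179.9, -0.2, -104.2]
force: [0.5, -0.5, 0.8]
finger_gap: 0.0853
grasp_force: 0.0
t27.9 pos [0.5442 0.3989 0.2382] rot [ 179.9   -0.2 -104.2] gap 0.0853 q6 -64.0
-> shift -0.0328 0.0054 0.0382 turn -5.7
```

```bash
python3 -m pendant '[[[1,-0.033,0.005,0.02,-5],[1,-0.033,0.005,0.038,-5.7],[1,-0.033,0.005,0.038,-5.7],[1,-0.033,0.005,0.038,-5.7],[1,-0.033,0.005,0.038,-5.7],[1,-0.033,0.005,0.038,-5.7]]]'
python3 - <<'E'
from h import *
tin(.547,.432,f='w12')
t=shot('top','t5');a=cv2.absdiff(cv2.imread('pics/t5.png'),cv2.imread('pics/top0.png'))[:,:,1]
for (x,y) in [(153,204),(191,183)]: print(a[y-14:y+15,x-14:x+15].mean())
go(.547,.432,.041,-98.5)
E
```

```text
time: 28.38
position: [0.549, 0.4297, 0.2039]
ee_rot: [-179.9, 0.1, -99.0]
force: [-0.1, -1.0, 0.5]
finger_gap: 0.0855
grasp_force: 0.0
pred [257.1 185. ] r 29.7
[255.1 192.9] 31.1 [0.5501 0.4396 0.072 ]
[253.6 174.9] 26.8 [0.5487 0.4216 0.072 ]
[257.4 186.1] 24.5 [0.5469 0.4332 0.072 ]
42.428061831153386
13.725326991676576
t28.5 pos [0.5489 0.4298 0.2041] rot [-1.799e+02  1.000e-01 -9.900e+01] gap 0.0855 q6 -60.0
-> shift -0.0019 0.0022 0.1631 turn -0.5
```

```bash
python3 -m pendant '[[[1,-0.0024,0.0021,0.04,-0.5],[1,-0.0024,0.0021,0.08,-0.5],[1,-0.0024,0.0021,0.12,-0.5],[1,-0.0024,0.0021,0.155,-0.5],[1,-0.0024,0.0021,0.163,-0.5],[1,-0.0024,0.0021,0.163,-0.5],[1,-0.0024,0.0021,0.163,-0.5],[-1,-0.0024,0.0021,0.163,-0.5],[-1,-0.0024,0.0021,0.163,-0.5],[-1,-0.0024,0.0021,0.163,-0.5],[-1,-0.0024,0.0021,0.163,-0.5],[-1,-0.0024,0.0021,0.163,-0.5]]]'
python3 -m pendant '[[[-1,0,0,-0.003,0],[-1,0,0,-0.003,0],[-1,0,0,-0.04,0],[-1,0,0,-0.08,0],[-1,0,0,-0.12,0],[-1,0,0,-0.16,0],[-1,0,0,-0.2,0],[-1,0,0,-0.2,0],[-1,0,0,-0.2,0]]]'
python3 - <<'E'
from h import *
a=np.radians(-8.5);X=np.array([np.cos(a),np.sin(a)]);Y=np.array([-np.sin(a),np.cos(a)]);O=np.array([.5745,.1147])-.225*Y
p=O+.034*X-.089*Y;print(p);go(*p,.24,171.5)
E
```

```text
time: 29.48
position: [0.5484, 0.4347, 0.0429]
ee_rot: [-179.7, 0.3, -98.3]
force: [0.1, -0.6, 6.4]
finger_gap: 0.0557
grasp_force: 64.3
time: 30.23
position: [0.5469, 0.4338, 0.2424]
ee_rot: [-179.8, 0.3, -98.4]
force: [-1.4, -0.1, -2.6]
finger_gap: 0.0557
grasp_force: 64.7
[ 0.56171438 -0.2008765 ]
t30.2 pos [0.5469 0.4338 0.2424] rot [-179.8    0.3  -98.4] gap 0.0557 q6 -60.0
-> shift 0.6258 -0.1072 0.0024 turn 90.1
```

```bash
python3 -m pendant '[[[-1,0.55,-0.1,0.002,7],[-1,0.55,-0.1,0.002,14],[-1,0.55,-0.1,0.002,21],[-1,0.55,-0.1,0.002,28],[-1,0.55,-0.1,0.002,35],[-1,0.55,-0.1,0.002,42],[-1,0.55,-0.1,0.002,49],[-1,0.55,-0.1,0.002,56],[-1,0.55,-0.1,0.002,63],[-1,0.55,-0.1,0.002,70],[-1,0.55,-0.1,0.002,77],[-1,0.55,-0.1,0.002,84]]]'
python3 -c "
from h import *
go(.5607,-.2009,.17,171.5)"
```

```text
time: 31.23
position: [0.5613, -0.0685, 0.2348]
ee_rot: [180.0, -0.3, 177.3]
force: [1.6, -0.9, -2.8]
finger_gap: 0.0558
grasp_force: 64.6
t31.2 pos [ 0.5613 -0.0685  0.2348] rot [180.   -0.3 177.3] gap 0.0558 q6 -102.0
-> shift -0.0057 -0.1323 0.0648 turn 5.8
```

```bash
python3 -m pendant '[[[-1,-0.006,-0.04,0,3],[-1,-0.006,-0.08,0,5.8],[-1,-0.006,-0.12,0.02,5.8],[-1,-0.006,-0.132,0.04,5.8],[-1,-0.006,-0.132,0.065,5.8],[-1,-0.006,-0.132,0.065,5.8],[-1,-0.006,-0.132,0.065,5.8],[-1,-0.006,-0.132,0.065,5.8]]]'
python3 - <<'E'
from h import *
a=np.radians(-8.5);X=np.array([np.cos(a),np.sin(a)]);Y=np.array([-np.sin(a),np.cos(a)]);O=np.array([.5745,.1147])-.225*Y
c=shot('wrist','w13');s=arm.sense();T=s['position'];w=np.array([X@(T[:2]-O),Y@(T[:2]-O)]);print('tcp chest',(1000*w).round(1),T,s['ee_rot'])
H=hsv(c);tb=T[2]-.043
for col in (257,):
    print(col,' '.join(f'{r}:'+'/'.join(map(str,H[r,col])) for r in range(178,250,2)))
    print('  ',' '.join(f'{r}:'+'/'.join(map(str,H[r,col])) for r in range(316,342,2)))
for r in (182,185,188,191,194,):print(r,'bottom x',(1000*(X@(onz(c,(257,r),tb,True)[:2]-T[:2]))).round(1))
for r in (228,231,234,328,330,332,334,):print(r,'top x',(1000*(X@(onz(c,(257,r),tb+.072,True)[:2]-T[:2]))).round(1))
def samp(x,y,z):
    p=O+x*X+y*Y;u=proj(c,[p[0],p[1],z],True);return H[int(round(u[1])),int(round(u[0]))]
for x in (.002,.01,.016):
    print('x',x);print(' '.join(f'{1000*y:.0f}:'+'/'.join(map(str,samp(x,y,.04))) for y in np.r_[np.arange(-.132,-.108,.002),np.arange(-.068,-.044,.002)]))
for y in (-.115,-.11,-.065): print('y',y,' '.join(f'{1000*x:.0f}:'+'/'.join(map(str,samp(x,y,.04))) for x in np.arange(-.014,.012,.002)))
E
```

```text
time: 31.9
position: [0.5641, -0.1985, 0.1725]
ee_rot: [-180.0, -0.0, 171.9]
force: [-0.1, -0.1, -1.2]
finger_gap: 0.0558
grasp_force: 64.7
tcp chest [ 36.5 -86. ] [ 0.56462602 -0.19830445  0.1734279 ] [-1.79980408e+02  9.57617423e-02  1.71901698e+02]
257 178:16/123/133 180:15/127/130 182:15/128/134 184:15/124/128 186:19/37/205 188:27/81/82 190:17/53/163 192:17/53/158 194:17/56/140 196:18/57/126 198:12/70/142 200:16/57/148 202:16/51/139 204:16/52/141 206:18/54/141 208:17/52/148 210:16/52/117 212:17/50/152 214:19/54/138 216:16/50/139 218:17/56/124 220:19/50/107 222:18/54/61 224:19/56/113 226:16/70/138 228:46/65/74 230:16/47/104 232:19/40/101 234:18/43/131 236:18/39/202 238:17/47/136 240:17/45/101 242:18/40/140 244:17/40/135 246:19/43/129 248:18/44/127
   316:17/45/129 318:17/42/115 320:17/42/85 322:19/40/101 324:18/45/101 326:17/40/102 328:19/43/96 330:22/31/190 332:20/32/189 334:21/31/188 336:21/32/194 338:150/21/12 340:0/10/25
182 bottom x -28.8
185 bottom x -26.8
188 bottom x -24.8
191 bottom x -22.7
194 bottom x -20.7
228 top x -30.4
231 top x -29.0
234 top x -27.6
328 top x 26.6

[... 1122 characters left out ...]
125/235 -60:13/141/87 -58:12/156/176 -56:13/152/221 -54:13/154/218 -52:13/157/215 -50:13/156/216 -48:13/154/218 -46:13/157/214 -44:12/155/210
y -0.115 -14:17/68/202 -12:15/119/137 -10:16/121/158 -8:12/122/107 -6:13/118/104 -4:13/146/194 -2:12/146/215 0:12/147/200 2:18/114/238 4:19/110/242 6:17/117/233 8:17/117/237 10:17/120/234
y -0.11 -14:17/42/205 -12:17/52/166 -10:21/19/252 -8:14/78/167 -6:12/118/102 -4:12/143/192 -2:13/146/216 0:13/147/199 2:18/113/237 4:19/111/240 6:18/111/237 8:19/111/238 10:18/113/234
y -0.065 -14:22/31/242 -12:16/110/211 -10:19/113/243 -8:12/134/99 -6:12/130/100 -4:13/154/214 -2:13/152/220 0:13/154/200 2:17/122/225 4:18/120/230 6:19/113/238 8:19/115/236 10:19/115/238
```

```bash
python3 -m pendant '[[[-1,0.0043,-0.0043,0.03,0.4],[-1,0.0043,-0.0043,0.06,0.4],[-1,0.0043,-0.0043,0.08,0.4],[-1,0.0043,-0.0043,0.08,0.4],[-1,0.0043,-0.0043,0.08,0.4],[-1,0.0043,-0.0043,0.08,0.4]]]'
python3 - <<'E'
from h import *
a=np.radians(-8.5);X=np.array([np.cos(a),np.sin(a)]);Y=np.array([-np.sin(a),np.cos(a)]);O=np.array([.5745,.1147])-.225*Y
s=arm.sense();T=s['position'];print((1000*np.array([X@(T[:2]-O),Y@(T[:2]-O)])).round(1),T,s['ee_rot'],s['force'])
E
```

```text
time: 32.45
position: [0.561, -0.2024, 0.0949]
ee_rot: [-180.0, 0.3, 171.5]
force: [0.2, -0.1, -1.6]
finger_gap: 0.0556
grasp_force: 64.7
[ 33.5 -90.6] [ 0.56099445 -0.2023734   0.09486078] [-179.96889874    0.26969418  171.51118682] [ 0.24253834 -0.07220541 -1.61969733]
```

```bash
python3 -m pendant '[[[-1,0.0012,0,0.004,0],[-1,0.0012,0,0.008,0],[-1,0.0012,0,0.012,0],[-1,0.0012,0,0.015,0],[-1,0.0012,0,0.017,0],[-1,0.0012,0,0.017,0],[-1,0.0012,0,0.017,0]]]'
python3 - <<'E'
from h import *
s=arm.sense();print(s['position'],s['force'],s['moment'])
E
```

```text
time: 33.03
position: [0.5577, -0.2023, 0.0751]
ee_rot: [-180.0, -0.0, 171.4]
force: [0.7, 0.2, -1.5]
finger_gap: 0.0558
grasp_force: 64.7
[ 0.55770052 -0.20234251  0.0751414 ] [ 0.70920335  0.21931289 -1.45233237] [ 0.00780321 -0.02234384  0.02655311]
```

```bash
python3 -m pendant '[[[-1,-0.001,0,0.006,0],[-1,-0.001,0,0.012,0],[-1,-0.001,0,0.018,0],[-1,-0.001,0,0.022,0],[-1,-0.001,0,0.0245,0],[-1,-0.001,0,0.026,0],[-1,-0.001,0,0.026,0]]]'
```

```text
time: 33.62
position: [0.5588, -0.2024, 0.0493]
ee_rot: [-180.0, -0.0, 171.4]
force: [0.3, -0.3, -2.0]
finger_gap: 0.0561
grasp_force: 65.1
```

```bash
python3 -m pendant '[[[-1,0,0,0.0005,0],[0.6,0,0,0.0005,0],[0.6,0,0,0.0005,0],[0.6,0,0,0.0005,0],[0.6,0,0,0.0005,0],[0.6,0,0,-0.02,0],[0.6,0,0,-0.06,0],[0.6,0,0,-0.1,0],[0.6,0,0,-0.14,0],[0.6,0,0,-0.19,0],[0.6,0,0,-0.21,0],[0.6,0,0,-0.21,0]]]'
python3 - <<'E'
from h import *
a=np.radians(-8.5);X=np.array([np.cos(a),np.sin(a)]);Y=np.array([-np.sin(a),np.cos(a)]);O=np.array([.5745,.1147])-.225*Y
for e in [(.033,-.09),(-.036,-.001)]:
    p=O+e[0]*X+e[1]*Y;print('expect',p.round(4));tin(*p,.078,f='w14')
go(.687,-.1315,.29,-98.5)
E
```

```text
time: 34.62
position: [0.562, -0.2036, 0.268]
ee_rot: [-179.9, 0.9, 171.5]
force: [-0.4, 0.1, 0.7]
finger_gap: 0.0683
grasp_force: 0.0
expect [ 0.5606 -0.2017]
pred [257.6 165. ] r 24.9
[256.9 164.1] 23.6 [ 0.5594 -0.2024  0.078 ]
[256.9 153.6] 21.1 [ 0.5473 -0.2006  0.078 ]
[247.9 149.1] 26.0 [ 0.5407 -0.2099  0.078 ]
expect [ 0.5055 -0.1035]
pred [337. 109.] r 25.0
[337.6 110.1] 24.4 [ 0.5068 -0.103   0.078 ]
[329.4 107.9] 26.1 [ 0.5034 -0.1122  0.078 ]
[336.9 104.1] 22.0 [ 0.5    -0.1031  0.078 ]
t34.7 pos [ 0.5591 -0.2024  0.261 ] rot [180.    0.2 171.4] gap 0.0683 q6 -94.0
-> shift -0.1159 0.0892 -0.029 turn -90.1
```

```bash
python3 -m pendant '[[[0,0,0,-0.04,0],[-0.2,-0.01,0.01,-0.04,-7],[-0.2,-0.03,0.03,-0.04,-14],[-0.2,-0.06,0.05,-0.04,-21],[-0.2,-0.09,0.07,-0.04,-28],[-0.2,-0.11,0.08,-0.04,-35],[-0.2,-0.115,0.089,-0.04,-42],[-0.2,-0.115,0.089,-0.04,-49],[-0.2,-0.115,0.089,-0.04,-56],[-0.2,-0.115,0.089,-0.04,-63],[-0.2,-0.115,0.089,-0.04,-70],[-0.2,-0.115,0.089,-0.04,-77]]]'
python3 -m pendant '[[[-0.2,0,0,0,-6],[-0.2,0,0,0,-13],[-0.2,0,0,0,-13],[-0.2,0,0,0,-13],[-0.2,0,0,0,-13]]]'
python3 -c "
from h import *
go(.6845,-.131,.218,-98.5)"
```

```text
time: 35.72
position: [0.6852, -0.1314, 0.2965]
ee_rot: [179.7, -0.1, -111.2]
force: [0.9, 0.4, -0.2]
finger_gap: 0.0342
grasp_force: 0.0
time: 36.13
position: [0.6854, -0.1315, 0.298]
ee_rot: [179.9, -0.0, -98.7]
force: [-0.1, 0.1, -0.6]
finger_gap: 0.034
grasp_force: 0.0
t36.1 pos [ 0.6854 -0.1315  0.298 ] rot [179.9  -0.  -98.7] gap 0.034 q6 -11.0
-> shift -0.0004 0.001 0.08 turn -0.2
```

```bash
python3 -m pendant '[[[-0.2,0,0.001,0.04,0],[-0.2,0,0.001,0.07,0],[-0.2,0,0.001,0.08,0],[-0.2,0,0.001,0.08,0],[-0.2,0,0.001,0.08,0],[-1,0,0.001,0.08,0],[-1,0,0.001,0.08,0],[-1,0,0.001,0.08,0],[-1,0,0.001,0.08,0],[-1,0,0.001,0.08,0]]]'
python3 - <<'E'
r=.204
import numpy as np
a0=np.arctan2(.045,-.199)
for i,t in enumerate(np.linspace(1.65,0,22)):
    f=lambda t:(-r*np.cos(a0-t),-r*np.sin(a0-t));y,z=np.array(f(t))-f(1.65);print(i,round(t,2),round(y,4),round(z,4))
E
```

```text
time: 36.97
position: [0.6854, -0.1316, 0.2221]
ee_rot: [-179.8, -0.0, -98.6]
force: [-2.7, 0.5, 5.8]
finger_gap: 0.0074
grasp_force: 58.8
0 1.65 0.0 0.0
1 1.57 0.0155 -0.0042
2 1.49 0.0312 -0.0071
3 1.41 0.0472 -0.0088
4 1.34 0.0632 -0.0092
5 1.26 0.0792 -0.0084
6 1.18 0.0951 -0.0063
7 1.1 0.1108 -0.0029
8 1.02 0.1261 0.0016
9 0.94 0.1411 0.0073
10 0.86 0.1555 0.0142
11 0.79 0.1694 0.0222
12 0.71 0.1826 0.0313
13 0.63 0.1951 0.0414
14 0.55 0.2067 0.0524
15 0.47 0.2174 0.0643
16 0.39 0.2272 0.0771
17 0.31 0.2359 0.0905
18 0.24 0.2436 0.1046
19 0.16 0.2501 0.1192
20 0.08 0.2554 0.1343
21 0.0 0.2596 0.1498
```

```bash
python3 -m pendant '[[[-1,0,0.0155,-0.0042,0],[-1,0,0.0312,-0.0071,0],[-1,0,0.0472,-0.0088,0],[-1,0,0.0632,-0.0092,0],[-1,0,0.0792,-0.0084,0],[-1,0,0.0951,-0.0063,0],[-1,0,0.1108,-0.0029,0],[-1,0,0.1261,0.0016,0],[-1,0,0.1411,0.0073,0],[-1,0,0.1555,0.0142,0],[-1,0,0.1555,0.0142,0],[-1,0,0.1555,0.0142,0]]]'
```

```text
time: 37.97
position: [0.5306, -0.108, 0.2069]
ee_rot: [-180.0, 0.0, -98.6]
force: [-4.8, 3.7, 8.2]
finger_gap: 0.0078
grasp_force: 62.9
```

```bash
python3 -m pendant '[[[-1,0,0.0139,0.008,0],[-1,0,0.0271,0.0171,0],[-1,0,0.0396,0.0272,0],[-1,0,0.0512,0.0382,0],[-1,0,0.0619,0.0501,0],[-1,0,0.0717,0.0629,0],[-1,0,0.0804,0.0763,0],[-1,0,0.0881,0.0904,0],[-1,0,0.0946,0.105,0],[-1,0,0.0999,0.1201,0],[-1,0,0.1041,0.1356,0],[-1,0,0.1041,0.1356,0]]]'
python3 -m pendant '[[[-1,0,0,0,0],[-1,0,0,0.002,0],[-1,0,0,0.003,0],[-1,0,0,0.003,0]]]'
```

```text
time: 38.97
position: [0.4289, -0.0924, 0.0685]
ee_rot: [-180.0, 0.0, -98.6]
force: [0.8, 0.9, -2.2]
finger_gap: 0.0073
grasp_force: 68.1
time: 39.3
position: [0.4288, -0.0924, 0.0678]
ee_rot: [-179.9, 0.0, -98.6]
force: [-3.6, 4.7, 8.7]
finger_gap: 0.0075
grasp_force: 69.2
```

```bash
python3 -m pendant '[[[-1,0,0,0.003,0],[-1,0,0,0.003,0],[-0.5,0,0,0,0],[-0.29,0,0,0,0],[-0.29,0,0,0,0],[-0.29,0,0,0,0],[-0.29,0,0,-0.04,0],[-0.29,0,0,-0.08,0],[-0.29,0,0,-0.12,0],[-0.29,0,0,-0.16,0],[-0.29,0,0,-0.17,0],[-0.29,0,0,-0.17,0]]]'
python3 - <<'E'
from h import *
c=shot('top','t6')
# hood front/handle compare with initial image
a=cv2.absdiff(cv2.imread('pics/t6.png'),cv2.imread('pics/top0.png'))
print('hood diff',a[160:220,330:400].mean(),'front-right',a[218:238,370:405].mean())
go(.5755,.1137,.235,-92)
E
```

```text
time: 40.3
position: [0.43, -0.0928, 0.2401]
ee_rot: [-179.6, 0.1, -98.6]
force: [-0.4, -0.2, -1.1]
finger_gap: 0.0304
grasp_force: 0.0
hood diff 17.55063492063492 front-right 36.4847619047619
t40.4 pos [ 0.4285 -0.0927  0.2375] rot [-1.798e+02  1.000e-01 -9.860e+01] gap 0.0304 q6 -18.0
-> shift -0.226 -0.1145 0.0025 turn -6.6
```

```bash
python3 -m pendant '[[[0,-0.226,-0.1145,0,-6],[0.5,-0.226,-0.1145,0,-6],[0.5,-0.226,-0.1145,0,-6],[0.5,-0.226,-0.1145,0,-6],[0.5,-0.226,-0.1145,0,-6],[0.5,-0.226,-0.1145,0,-6],[0.5,-0.226,-0.1145,0,-6],[0.5,-0.226,-0.1145,0,-6],[0.5,-0.226,-0.1145,0,-6],[0.5,-0.226,-0.1145,0,-6],[0.5,-0.226,-0.1145,0,-6]]]'
python3 - <<'E'
from h import *
go(.5755,.1137,.115,-92.5)
c=shot('wrist','w15');H=hsv(c);h,s,v=H[...,0],H[...,1],H[...,2]
m=((h<8)|(h>172))&(s>150)&(v>60)
q=proj(c,[.575,.114,.155],True);print(q);o=np.zeros_like(m);x,y=q.astype(int);o[y-40:y+40,x-40:x+40]=m[y-40:y+40,x-40:x+40];p,mm=big(o)
print(p,mm.sum(),onz(c,p,.145,True))
for r in range(y-30,y+40,4):
    xs=np.where(mm[r])[0]
    if len(xs): print(r,xs.min(),xs.max(),v[r,xs].mean().round(), onz(c,((xs.min()+xs.max())/2,r),.155,True)[:2].round(4))
E
```

```text
time: 41.27
position: [0.5742, 0.1125, 0.2362]
ee_rot: [179.9, -0.0, -92.7]
force: [0.4, -0.5, -0.4]
finger_gap: 0.0641
grasp_force: 0.0
t41.3 pos [0.5742 0.1125 0.2362] rot [179.9  -0.  -92.7] gap 0.0641 q6 -30.0
-> shift -0.0013 -0.0013 0.1212 turn -0.2
[253.09045212 203.23621885]
[252.90800681 198.19080068] 587 [0.57518079 0.11326842 0.145     ]
177 247 257 88.0 [0.5748 0.0923]
181 247 257 89.0 [0.575  0.0955]
185 246 258 86.0 [0.5751 0.0988]
189 246 259 85.0 [0.5749 0.1021]
193 245 259 98.0 [0.5754 0.1054]
197 246 259 99.0 [0.5752 0.1087]
201 247 258 102.0 [0.5754 0.1121]
205 247 258 101.0 [0.5755 0.1155]
209 248 260 99.0 [0.5745 0.119 ]
213 249 260 101.0 [0.5743 0.1225]
217 249 260 100.0 [0.5744 0.126 ]
221 250 259 100.0 [0.5746 0.1295]
```

```bash
python3 -m pendant '[[[0.5,-0.0025,-0.0005,0.04,-2],[0.5,-0.0025,-0.0005,0.08,-2],[0.5,-0.0025,-0.0005,0.11,-2],[0.5,-0.0025,-0.0005,0.1205,-2],[0.5,-0.0025,-0.0005,0.1205,-2],[0.5,-0.0025,-0.0005,0.1205,-2],[-1,-0.0025,-0.0005,0.1205,-2],[-1,-0.0025,-0.0005,0.1205,-2],[-1,-0.0025,-0.0005,0.1205,-2],[-1,-0.0025,-0.0005,0.1205,-2],[-1,-0.0025,-0.0005,0.1205,-2],[-1,-0.0025,-0.0005,0.1205,-2]]]'
python3 -m pendant '[[[-1,0,0,0.001,0],[-1,0,0,0.002,0],[-1,0,0,0.003,0],[-1,0,0,0.003,0],[-1,0,0,0.003,0]]]'
```

```text
time: 42.32
position: [0.5757, 0.1163, 0.1169]
ee_rot: [-180.0, 0.0, -90.6]
force: [-0.9, 0.3, 3.1]
finger_gap: 0.0095
grasp_force: 59.9
time: 42.73
position: [0.5758, 0.1163, 0.1147]
ee_rot: [-179.9, -0.0, -90.5]
force: [-4.5, -0.1, 10.0]
finger_gap: 0.009
grasp_force: 61.0
```

```bash
python3 -m pendant '[[[-1,0,0,0.001,-5],[-1,0,0,0.001,-10],[-1,0,0,0.001,-15],[-1,0,0,0.001,-20],[-1,0,0,0.001,-25],[-1,0,0,0.001,-30],[-1,0,0,0.001,-35],[-1,0,0,0.001,-40],[-1,0,0,0.001,-45],[-1,0,0,0.001,-45]]]'
python3 -c "
from h import *
s=arm.sense();print(s['moment'])"
```

```text
time: 43.57
position: [0.5763, 0.1166, 0.1146]
ee_rot: [-179.9, -0.1, -45.4]
force: [-4.2, 0.6, 14.5]
finger_gap: 0.0093
grasp_force: 61.4
[0.37961085 1.54469034 0.04776793]
```

```bash
python3 -m pendant '[[[-1,0,0,0,-5],[-1,0,0,0,-10],[-1,0,0,0,-15],[-1,0,0,0,-20],[-1,0,0,0,-25],[-1,0,0,0,-30],[-1,0,0,0,-35],[-1,0,0,0,-40],[-1,0,0,0,-43],[-1,0,0,0,-43]]]'
python3 -c "
from h import *
s=arm.sense();print(s['moment'])"
```

```text
time: 44.4
position: [0.576, 0.1158, 0.1146]
ee_rot: [180.0, -0.1, -2.4]
force: [-4.6, -0.9, 14.2]
finger_gap: 0.0094
grasp_force: 61.4
[-0.31552265  1.5312965   0.01697671]
```

```bash
python3 -m pendant '[[[-1,0,0,0,-3],[-1,0,0,0,-5],[-1,0,0,0,-5],[-1,0,0,0,-5]]]'
python3 -c "
from h import *
s=arm.sense();print(s['moment'])"
```

```text
time: 44.73
position: [0.5762, 0.1155, 0.1146]
ee_rot: [179.9, -0.1, 2.4]
force: [-3.9, -2.0, 13.5]
finger_gap: 0.0091
grasp_force: 61.4
[-0.68416218  1.28393272 -0.17605521]
```

```bash
python3 -m pendant '[[[-1,0,0,0,-2],[-1,0,0,0,-4],[-1,0,0,0,-4],[-1,0,0,0,-4]]]'
python3 -c "
from h import *
s=arm.sense();print(s['moment'])"
```

```text
time: 45.07
position: [0.5763, 0.1154, 0.1146]
ee_rot: [180.0, -0.1, 6.3]
force: [-3.2, -3.1, 14.0]
finger_gap: 0.0088
grasp_force: 61.6
[-0.72756447  1.19003233 -0.65354358]
```

```bash
python3 -m pendant '[[[-1,0,0,0,3],[-1,0,0,-0.001,5],[0,0,0,-0.001,5],[0.5,0,0,-0.001,5],[0.5,0,0,-0.001,5],[0.5,0,0,-0.001,5],[0.5,0,0,-0.04,5],[0.5,0,0,-0.08,5],[0.5,0,0,-0.12,5],[0.5,0,0,-0.15,5],[0.5,0,0,-0.15,5],[0.5,0,0,-0.15,5]]]'
python3 - <<'E'
from h import *
c=shot('wrist','w16');t=shot('top','t7');shot('scene','s7')
H=hsv(c);m=((H[...,0]<8)|(H[...,0]>172))&(H[...,1]>150)&(H[...,2]>60)
q=proj(c,[.575,.115,.155],True);o=np.zeros_like(m);x,y=q.astype(int);o[y-45:y+45,x-45:x+45]=m[y-45:y+45,x-45:x+45];p,mm=big(o);print(q,p,mm.sum(),onz(c,p,.145,True))
for r in range(y-30,y+45,6):
    xs=np.where(mm[r])[0]
    if len(xs): print(r,onz(c,((xs.min()+xs.max())/2,r),.158,True)[:2].round(4))
go(.45,.15,.3,-8.5)
E
```

```text
time: 46.07
position: [0.5763, 0.1167, 0.2639]
ee_rot: [-179.9, -0.2, 1.4]
force: [-0.6, 0.4, -2.0]
finger_gap: 0.0638
grasp_force: 0.0
[257.31401309 190.9366684 ] [257.62068966 184.50344828] 435 [0.57793523 0.11474983 0.145     ]
166 [0.5983 0.1155]
172 [0.5931 0.1149]
178 [0.5877 0.1148]
184 [0.5823 0.1146]
190 [0.5768 0.1149]
196 [0.5713 0.1147]
202 [0.5657 0.115 ]
t46.2 pos [0.5747 0.116  0.26  ] rot [179.9   0.2   1.4] gap 0.0638 q6 64.0
-> shift -0.1238 -0.0371 -0.04 turn 9.9
```

```bash
python3 -m pendant '[[[0.5,0,0,-0.04,0],[0.5,-0.1,0.1,-0.04,6],[0.5,-0.13,0.14,-0.04,12],[0.5,-0.16,0.18,-0.04,18],[0.5,-0.18,0.22,-0.04,24],[0.5,-0.2,0.26,-0.04,30],[0.5,-0.21,0.3,-0.04,36],[0.5,-0.22,0.34,-0.04,42],[0.5,-0.23,0.38,-0.04,48],[0.5,-0.24,0.42,-0.04,54],[0.5,-0.25,0.46,-0.04,60],[0.5,-0.26,0.5,-0.04,66]]]'
python3 -c "
from h import *
go(.267,-.565,.24,-154.8)"
```

```text
time: 47.22
position: [0.3575, -0.2819, 0.3007]
ee_rot: [179.9, 0.1, -64.9]
force: [1.9, 0.5, 0.3]
finger_gap: 0.0642
grasp_force: 0.0
t47.2 pos [ 0.3575 -0.2819  0.3007] rot [ 1.799e+02  1.000e-01 -6.490e+01] gap 0.0642 q6 43.0
-> shift 0.2178 0.2022 0.0607 turn 89.9
```

```bash
python3 -m pendant '[[[1,0.218,0.202,0.03,7],[1,0.218,0.202,0.06,14],[1,0.218,0.202,0.06,21],[1,0.218,0.202,0.06,28],[1,0.218,0.202,0.06,35],[1,0.218,0.202,0.06,42],[1,0.218,0.202,0.06,49],[1,0.218,0.202,0.06,56],[1,0.218,0.202,0.06,63],[1,0.218,0.202,0.06,70],[1,0.218,0.202,0.06,77],[1,0.218,0.202,0.06,84]]]'
python3 -m pendant '[[[1,0,0,0,6],[1,0,0,0,6],[1,0,0,0,6],[1,0,0,0,6]]]'
python3 - <<'E'
from h import *
for n in ('top','scene'):
    shot(n,n+'9');a=cv2.absdiff(cv2.imread(f'pics/{n}9.png'),cv2.imread(f'pics/{n}0.png')).max(2)
    m=cv2.morphologyEx((a>35).astype(np.uint8),cv2.MORPH_OPEN,np.ones((2,2)));k,l,s,c=cv2.connectedComponentsWithStats(cv2.dilate(m,np.ones((3,3))))
    print(n,[(x.tolist(),s_[4].item(),s_[:4].tolist()) for x,s_ in zip(c[1:].round(0),s[1:]) if s_[4]>12])
E
```

```text
time: 48.22
position: [0.2697, -0.5637, 0.2394]
ee_rot: [179.7, -0.0, -149.0]
force: [-0.4, -0.1, 0.3]
finger_gap: 0.0853
grasp_force: 0.0
time: 48.55
position: [0.2702, -0.5638, 0.2409]
ee_rot: [179.9, -0.0, -154.4]
force: [-0.1, -0.2, 1.5]
finger_gap: 0.0856
grasp_force: 0.0
top [([274.0, 180.0], 97, [271, 172, 7, 16]), ([157.0, 209.0], 378, [141, 195, 28, 26]), ([222.0, 237.0], 77, [216, 234, 13, 7]), ([184.0, 253.0], 334, [168, 239, 27, 26]), ([171.0, 246.0], 42, [168, 242, 7, 9]), ([416.0, 248.0], 16, [415, 247, 4, 4]), ([356.0, 268.0], 95, [348, 260, 17, 17]), ([476.0, 282.0], 54, [472, 278, 9, 9]), ([319.0, 283.0], 31, [317, 280, 5, 7]), ([370.0, 283.0], 23, [368, 281, 5, 5]), ([493.0, 298.0], 37, [490, 295, 7, 7]), ([417.0, 314.0], 32, [415, 311, 5, 7]), ([509.0, 313.0], 23, [507, 311, 5, 5]), ([416.0, 335.0], 23, [414, 333, 5, 5]), ([420.0, 355.0], 23, [418, 353, 5, 5]), ([430.0, 364.0], 54, [425, 360, 11, 9])]
scene [([384.0, 3.0], 20, [383, 1, 4, 5]), ([400.0, 2.0], 16, [399, 0, 4, 4]), ([434.0, 1.0], 23, [432, 0, 6, 4]), ([424.0, 17.0], 112, [417, 10, 14, 13]), ([389.0, 18.0], 62, [385, 15, 10, 7]), ([436.0, 38.0], 20, [434, 36, 4, 5]), ([435.0, 48.0], 55, [432, 44, 7, 11]), ([432.0, 70.0], 61, [429, 64, 7, 13]), ([432.0, 85.0], 20, [430, 83, 4, 5]), ([433.0, 93.0], 39, [430, 91, 8, 5]), ([254.0, 171.0], 281, [248, 160, 14, 23]), ([360.0, 206.0], 16, [359, 205, 4, 4]), ([268.0, 226.0], 298, [261, 215, 15, 24]), ([356.0, 224.0], 32, [353, 223, 8, 4]), ([182.0, 267.0], 1209, [165, 244, 34, 45]), ([249.0, 271.0], 1201, [231, 247, 34, 46])]
```

```bash
python3 -c "
from h import *
print(arm.job_done())"
```

```text
the job is handed in; nothing more can be done
None
```

The job is handed in: spares stand in both empty pockets (1 and 5), the hood is shut, and the key was turned back to its stop and left in the lock. The final images differ from the start only by the key, the two used spares and the arm. I did not pull on the hood to test the bolt. The first spare hit the chest rim at up to 57 N before it went in, and I mistyped one row at the handle with no visible effect.

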